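# Reload the label-roll magazine behind its quarter-turn locked cover

### The arm

A 6-joint arm with a two-finger parallel gripper is mounted at the origin on a cart in front of the work surface, level with it; the furniture and walls round the work are solid. World frame = base frame: x ahead of the robot, y to its left, z up, the work surface at z = 0. Lengths are in m, angles in rad, forces in N, time in s.
With the tool pointing down it reaches from about 0.3 to 0.775 m from the base axis. Payload 14.6 kg.
Tool frame: the origin (TCP) lies between the finger pads; the fingertips stand ctrl.tip_extent ahead of it and the grasp point (between the pads) lies 3 mm ahead of it (ctrl.tip_extent is the distance from the TCP to the fingertips, in m); z points along the fingers, y is the line along which they close (so a half turn about z gives the same grasp; the last joint's range is limited). The gripper opens to 94 mm and grips with 3 to 60 N. Pads are 16 mm wide; open, the fingers measure 119 mm over their backs; the gripper's body (75 mm by 177 mm) begins 78 mm behind the grasp point.
Start: joints at [-1.175, 0.3, 1.521, -0, 1.321, -0.067], TCP at [0.246, -0.492, 0.198] pointing down, gripper open.
Joint ranges: [-3.03, 3.03], [-0.79, 2.21], [0.23, 2.52], [-1.04, 4.18], [0, 3.07], [-2.55, 2.55]. Speed limits (rad/s): [2.22, 2.22, 2.57, 3.14, 3.14, 3.14].

### API

Orientations are given as [roll, pitch, yaw] about the fixed x, y, z axes, in that order (R = Rz(yaw) Ry(pitch) Rx(roll)).
In Python, from station import ctrl gives the robot as it stands.
- The arm moves only by the shell command python3 shift.py FILE [OPENING] [FORCE], which reads ROWS from the file FILE. ROWS is a JSON list of rows, 1 to 10 of them, each of 6 numbers: dx, dy, dz in m, then a rotation vector rx, ry, rz in rad; each row shifts and turns the commanded pose from where the row before left it, along the tool's axes as they then stand; what a row does not reach is not made up. A row lasts 1/10 s, in which the tool goes at most 0.05 m and 0.15 rad, less where a joint would pass 70% of its speed; a pose out of reach is approached as far as the arm can. OPENING is the finger opening in m, set as the command begins (- or left out keeps the last). The fingers move at their own pace and stop on an object; FORCE is the grip in N (left out, the last holds). Time passes only in rows, so rows that do not move let the fingers close. It prints the time, the measured TCP pose, the force, the opening and the grip force at its end. Input that does not fit is refused with a message, and nothing moves.
- ctrl.get_obs(): the state, without advancing time (a new reading comes with each control period).
- ctrl.camera(name): name is "scene" or "top" or "wrist"; returns a dict with "pixels" (420x560x3 uint8, blue, green, red), "fx", "fy", "cx", "cy" (pixels), "k1" (the pictures are not rectified: a ray, as slopes to the right and down, at radius r is drawn at 1 + k1 r^2 times it, then the intrinsics apply), "extrinsics" (4x4, takes a point from camera to world coordinates). Camera axes: x right, y up, looking along -z (the intrinsics and any distortion apply to the point x, -y, -z); pixel columns grow to the right and rows downward; lengths in m; the calibration is good to about 2 mm. A picture is of the moment at which its call begins. There is no depth.
- ctrl.hand_in(): hands the job in; it is judged then, once.
The state is a dict: "time_s": time; "qpos": joint angles; "joint_vel": joint speeds; "tau": joint torques, N m; "ee_pos": TCP position; "eef_rot": TCP orientation; "force": force on the tool from outside, world axes, zero at the start; "moment": the same for the moment, N m; "grip_width": finger opening in m; "grip_force": force on a finger pad.
Only numpy, scipy, OpenCV 4.12 (cv2) and the standard library are available. Lean on these libraries where they do the work, as an engineer would, in place of code of your own. Each camera call takes 0.05 s, during which the arm holds its last target. There are 200 camera calls.

### The job

Reload the label-roll magazine: turn both quarter-turn fasteners on its cover to unlocked, swing the cover wide open, and slide every loose label roll standing on the desk all the way down onto a free spindle inside, one roll to a spindle. Then swing the cover shut, press its edge down just until the spring catch snaps and stop pushing there, and turn both fasteners back to locked. Leave the other things on the desk alone.

Things in the scene. Friction and masses are not known exactly. Their poses are not given: they have to be found in the camera images.
- magazine: label-roll magazine, fixed: open grey steel box on a dark stand, 123 (x) by 196 (y) mm, rim 98 mm above the desk. Origin on the desk under the box's middle; x away from the robot, y left along the long side, z up; yaw within 0.1. Walls 4 mm, inner floor at z = 43 mm, inside 115 by 188 mm. On the right (-y) inner wall two keepers (at x = -35 and 35 mm) and a catch (x = 0) stand out 12 mm
- spindle_1 (a point): foot of the right-hand spindle on the inner floor: upright steel pin, 15 mm diameter, 30 mm high, the last 6 mm tapering to 8 mm. The three spindles stand 44 mm apart (60 and 16 mm right of and 28 mm left of its middle) in a row along the box's y, 8 mm in front of its middle line. Axes as the magazine
- spindle_2 (a point): foot of the middle spindle, same size
- spindle_3 (a point): foot of the left-hand spindle (next to the hinge), same size
- cover (a joint): angle of the cover, hinged along the box's left (+y) end, rad: 0 shut, grows as its right end is lifted, stop at 1.9 (past upright, at the left). Stiff hinge (0.65 N m), stays where left. A spring catch holds it shut: about 15 N up at the bar frees it; closing meets the catch at about 0.05, needs about 10 N down at the bar, then snaps to 0 (-0.007 to 0 is normal)
- cover_hinge (a point): middle of the hinge axis (along the magazine's x), 98 mm left of the magazine's middle, 99 mm above the desk. The cover cannot be lifted while a fastener is locked, nor a fastener locked until the cover is home. Pressed farther than home, it squashes a rubber seal by about 1 mm per 12 N
- cover_bar (a point): middle of the cover's pull bar: round steel, 10 mm diameter, 60 mm long along the magazine's x, held by two arms at its ends 40 mm outside the cover's right-hand edge, in the plane of the cover: 238 mm from the hinge axis, 102 mm above the desk when shut. 35 mm free between bar and cover; open, the bar is topmost. Near its stop (1.9) it leaves the wrist most room
- cover_edge (a point): on the 6 mm thick aluminium cover's upper face, middle of its right-hand end, 13 mm from the edge (185 mm from the hinge axis), between the fasteners, 105 mm above the desk when shut; the cover is 127 by 198 mm
- lock_front (a joint): angle of the front fastener, rad: 0 locked, 1.571 unlocked (stops at both). Turns counter-clockwise seen from above to unlock. Friction 0.06 N m, stays where left
- lock_front_grip (a point): on the front fastener's axis (35 mm in front of the middle of the cover, 30 mm from its right edge), 20 mm above the cover's face: black upright wing, 10 mm thick, 38 mm long, from 3 to 28 mm above the face, on a 28 mm flange. The wing lies along the magazine's y (cam under its keeper) when locked, along x when unlocked; its length is the point's y axis
- lock_rear (a joint): angle of the rear fastener, rad: 0 locked, 1.571 unlocked; mirror image of the front one: turns clockwise seen from above to unlock
- lock_rear_grip (a point): on the axis of the rear fastener, 70 mm behind the front one; otherwise as lock_front_grip
- roll_1: small white paper label roll on a brown core, standing on end on the desk right of the magazine: 40 mm diameter, 34 mm high, straight bore of 20 mm, about 60 g. Origin at the centre of its underside, z along the bore. Two or three of the three rolls are present
- roll_2: label roll, same as roll_1
- roll_3: label roll, same as roll_1
- tape_ring: bystander: roll of amber tape, 72 mm diameter, 19 mm high, lying left of the magazine; leave it
- glue: bystander: white glue bottle with red tip, 34 mm diameter, 96 mm high; leave it
- driver: bystander: green-handled screwdriver, 162 mm long, lying at the right behind the rolls; leave it
- monitor_3: flat screen on the pole at the left (170 x 22 x 300 mm, origin at its lower edge, 240 mm up). In this job it is swung aside over the desk's front left corner, out of the robot's way; the camera pictures may still draw it in its old place close to the robot's left shoulder, where nothing solid is now

How it is judged:
On the way, in this order (a step that is already met when the one before it is completed fails the run):
1. both fasteners are turned to unlocked with the cover still shut (value of joint each of lock_front, lock_rear above 1.35 rad and value of joint cover below 0.02 rad), for 0.1 s.
2. the cover is swung wide open (value of joint cover above 1.4 rad), for 0.2 s.
3. every label roll is down on a spindle, the cover being open (((horizontal distance between roll_1 and spindle_1 below 0.005 m and z of roll_1 in the frame of spindle_1 below 0.004 m and angle between roll_1's own z axis and vertical below 0.1 rad) or (horizontal distance between roll_1 and spindle_2 below 0.005 m and z of roll_1 in the frame of spindle_2 below 0.004 m and angle between roll_1's own z axis and vertical below 0.1 rad) or (horizontal distance between roll_1 and spindle_3 below 0.005 m and z of roll_1 in the frame of spindle_3 below 0.004 m and angle between roll_1's own z axis and vertical below 0.1 rad)) and ((horizontal distance between roll_2 and spindle_1 below 0.005 m and z of roll_2 in the frame of spindle_1 below 0.004 m and angle between roll_2's own z axis and vertical below 0.1 rad) or (horizontal distance between roll_2 and spindle_2 below 0.005 m and z of roll_2 in the frame of spindle_2 below 0.004 m and angle between roll_2's own z axis and vertical below 0.1 rad) or (horizontal distance between roll_2 and spindle_3 below 0.005 m and z of roll_2 in the frame of spindle_3 below 0.004 m and angle between roll_2's own z axis and vertical below 0.1 rad)) and ((horizontal distance between roll_3 and spindle_1 below 0.005 m and z of roll_3 in the frame of spindle_1 below 0.004 m and angle between roll_3's own z axis and vertical below 0.1 rad) or (horizontal distance between roll_3 and spindle_2 below 0.005 m and z of roll_3 in the frame of spindle_2 below 0.004 m and angle between roll_3's own z axis and vertical below 0.1 rad) or (horizontal distance between roll_3 and spindle_3 below 0.005 m and z of roll_3 in the frame of spindle_3 below 0.004 m and angle between roll_3's own z axis and vertical below 0.1 rad)) and value of joint cover above 1 rad), for 0.2 s.
4. the cover is pressed shut past its catch (value of joint cover below 0.02 rad), for 0.2 s.
5. both fasteners are turned back to locked with the cover shut (value of joint each of lock_front, lock_rear below 0.15 rad and value of joint cover below 0.02 rad), for 0.2 s.
At the end, for the whole second after the job is handed in: Every roll present stands on a spindle (within 5 mm of its axis, its underside less than 4 mm above the floor, upright), the cover is shut to under 0.02 rad, both fasteners are within 0.15 rad of locked, and the bystanders lie within 3 cm of where they were (all of step 5 and ((horizontal distance between roll_1 and spindle_1 below 0.005 m and z of roll_1 in the frame of spindle_1 below 0.004 m and angle between roll_1's own z axis and vertical below 0.1 rad) or (horizontal distance between roll_1 and spindle_2 below 0.005 m and z of roll_1 in the frame of spindle_2 below 0.004 m and angle between roll_1's own z axis and vertical below 0.1 rad) or (horizontal distance between roll_1 and spindle_3 below 0.005 m and z of roll_1 in the frame of spindle_3 below 0.004 m and angle between roll_1's own z axis and vertical below 0.1 rad)) and ((horizontal distance between roll_2 and spindle_1 below 0.005 m and z of roll_2 in the frame of spindle_1 below 0.004 m and angle between roll_2's own z axis and vertical below 0.1 rad) or (horizontal distance between roll_2 and spindle_2 below 0.005 m and z of roll_2 in the frame of spindle_2 below 0.004 m and angle between roll_2's own z axis and vertical below 0.1 rad) or (horizontal distance between roll_2 and spindle_3 below 0.005 m and z of roll_2 in the frame of spindle_3 below 0.004 m and angle between roll_2's own z axis and vertical below 0.1 rad)) and ((horizontal distance between roll_3 and spindle_1 below 0.005 m and z of roll_3 in the frame of spindle_1 below 0.004 m and angle between roll_3's own z axis and vertical below 0.1 rad) or (horizontal distance between roll_3 and spindle_2 below 0.005 m and z of roll_3 in the frame of spindle_2 below 0.004 m and angle between roll_3's own z axis and vertical below 0.1 rad) or (horizontal distance between roll_3 and spindle_3 below 0.005 m and z of roll_3 in the frame of spindle_3 below 0.004 m and angle between roll_3's own z axis and vertical below 0.1 rad)) and distance of each of tape_ring, glue, driver from where it was at the start of the episode below 0.03 m); the robot touches nothing.
It fails at once if the tape ring is moved by more than 3 cm (distance of tape_ring from where it was at the start of the episode above 0.03 m).
It fails at once if the glue bottle is moved by more than 3 cm (distance of glue from where it was at the start of the episode above 0.03 m).
It fails at once if the screwdriver is moved by more than 3 cm (distance of driver from where it was at the start of the episode above 0.03 m).
It fails at once if with the rolls loaded, the cover is still pushed hard after it has snapped shut, squashing the seal by about 6 mm (about 60 N) (((horizontal distance between roll_1 and spindle_1 below 0.005 m and z of roll_1 in the frame of spindle_1 below 0.004 m and angle between roll_1's own z axis and vertical below 0.1 rad) or (horizontal distance between roll_1 and spindle_2 below 0.005 m and z of roll_1 in the frame of spindle_2 below 0.004 m and angle between roll_1's own z axis and vertical below 0.1 rad) or (horizontal distance between roll_1 and spindle_3 below 0.005 m and z of roll_1 in the frame of spindle_3 below 0.004 m and angle between roll_1's own z axis and vertical below 0.1 rad)) and ((horizontal distance between roll_2 and spindle_1 below 0.005 m and z of roll_2 in the frame of spindle_1 below 0.004 m and angle between roll_2's own z axis and vertical below 0.1 rad) or (horizontal distance between roll_2 and spindle_2 below 0.005 m and z of roll_2 in the frame of spindle_2 below 0.004 m and angle between roll_2's own z axis and vertical below 0.1 rad) or (horizontal distance between roll_2 and spindle_3 below 0.005 m and z of roll_2 in the frame of spindle_3 below 0.004 m and angle between roll_2's own z axis and vertical below 0.1 rad)) and ((horizontal distance between roll_3 and spindle_1 below 0.005 m and z of roll_3 in the frame of spindle_1 below 0.004 m and angle between roll_3's own z axis and vertical below 0.1 rad) or (horizontal distance between roll_3 and spindle_2 below 0.005 m and z of roll_3 in the frame of spindle_2 below 0.004 m and angle between roll_3's own z axis and vertical below 0.1 rad) or (horizontal distance between roll_3 and spindle_3 below 0.005 m and z of roll_3 in the frame of spindle_3 below 0.004 m and angle between roll_3's own z axis and vertical below 0.1 rad)) and value of joint cover below -0.03 rad).
Of roll_1, roll_2, roll_3 only 2 to 3 are there at a start; the rules pass over those that are not, and their reading is None.
At some moment in a run one of roll_1, roll_2, roll_3 may be knocked a few centimetres aside while the robot is not near it.
It also fails if it takes over 210 s, if anything falls off the work surface, if the arm or the gripper's body presses on something with over 40 N, if the wrist force passes 120 N, or if a joint passes its speed limit or range.

## Working session

There is one attempt and no reset: what is moved stays moved. The work goes in short steps, Python scripts to look and compute and a shell command to move; the robot and the scene stay as the last step left them, time stands still between calls to the robot, and variables do not carry over. Pictures are saved under pics/ and viewed, at most 14 in all, crops included, and the job is handed in when it is done.

```bash
ls; mkdir -p pics; python3 - <<'E'
from station import ctrl
import cv2
print(ctrl.tip_extent); print(ctrl.get_obs())
for n in ("scene","top","wrist"):
    c=ctrl.camera(n); cv2.imwrite(f"pics/{n}0.png",c["pixels"]); print(n,c["fx"],c["cx"],c["cy"],c["k1"],c["extrinsics"].tolist() if hasattr(c["extrinsics"],"tolist") else c["extrinsics"])
E
```

```text
pics
shift.py
station.py
0.022
{'time_s': 0.0, 'qpos': array([-1.17460071e+00,  3.00466270e-01,  1.52162237e+00,  4.10533766e-05,
        1.32068462e+00, -6.65832986e-02]), 'joint_vel': array([-0.00064946,  0.00173277,  0.00143045, -0.00039674, -0.00209916,
       -0.00023294]), 'tau': array([-3.64064363e-04, -5.31800365e+01, -3.52735627e+01,  7.07483548e-02,
        2.43735110e-02, -8.45801969e-05]), 'ee_pos': array([ 0.24544577, -0.4918783 ,  0.19787152]), 'eef_rot': array([-3.14041731e+00, -1.18226074e-04,  4.62768658e-01]), 'force': array([-0.62389741,  0.30326494,  0.36471298]), 'moment': array([-0.03067422, -0.01246267,  0.01775856]), 'grip_force': 0.0, 'grip_width': 0.09412522610260182}
scene 513.5288324195625 274.2789262515495 204.84748092635192 -0.08981500659289972 [[0.9325599875542295, 0.2272468198622095, -0.28051872036526815, -0.05296771411645074], [-0.36061708031323403, 0.5498928853443888, -0.753374499192786, -1.2929997571349756], [-0.016946710572072216, 0.8037267555022262, 0.5947571870021, 1.1425033759773295], [0.0, 0.0, 0.0, 1.0]]
top 403.1905042507695 278.2793880749043 206.8772203757304 -0.007870683260760337 [[0.009755089943315072, 0.9979828299060725, -0.0627304506030745, 0.3100749768928015], [-0.9999126616799627, 0.01029488920344522, 0.008287597262225136, -0.014969752434088867], [0.00891668280751808, 0.0626441255741967, 0.9979960953324187, 1.4698498628569128], [0.0, 0.0, 0.0, 1.0]]
wrist 315.84126489048 276.3126950296493 206.54158432162626 -0.05620530542285191 [[0.4478471001154651, 0.8667958121017048, 0.21931255103416436, 0.3096317060039633], [-0.8941101255223104, 0.4342319871036124, 0.10958861626339125, -0.45921773124429577], [-0.00024157120119924714, -0.24516851653300128, 0.969480448562198, 0.38407672402369014], [0.0, 0.0, 0.0, 1.0]]
```
View pics/scene0.png

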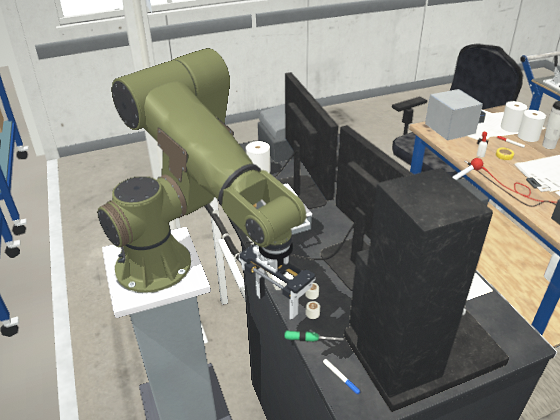

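View pics/top0.png

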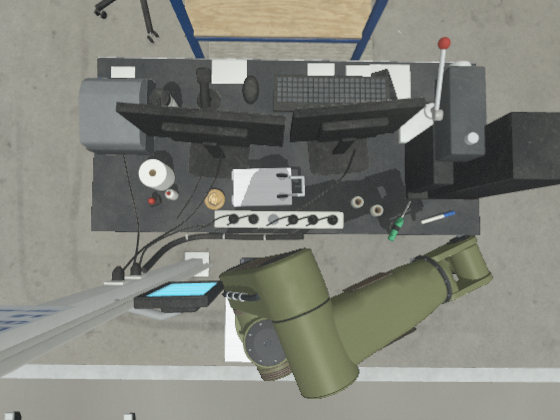

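Scene: arm over the cart, two rolls near the gripper at about (313,290),(313,311), green driver (300,336). Top: magazine (232–303,168–205), with the bar at its right; rolls at (357,202),(377,211); driver (398,222); tape (215,200); glue about (171,195).

```bash
cat > h.py <<'E'
import numpy as np, cv2
from scipy.spatial.transform import Rotation as R
from station import ctrl
def K(c): return np.array([[c["fx"],0,c["cx"]],[0,c["fy"],c["cy"]],[0,0,1.]])
def D(c): return np.array([c["k1"],0,0,0.])
def ray(c,uv):
    p=cv2.undistortPoints(np.float64([[uv]]),K(c),D(c))[0,0]
    E=np.array(c["extrinsics"]); d=E[:3,:3]@np.array([p[0],-p[1],-1.]); return E[:3,3],d/np.linalg.norm(d)
def plane(c,uv,z):
    o,d=ray(c,uv); return o+d*(z-o[2])/d[2]
def cross(rs):
    A=np.zeros((3,3));b=np.zeros(3)
    for o,d in rs:
        P=np.eye(3)-np.outer(d,d);A+=P;b+=P@o
    x=np.linalg.solve(A,b); return x,[np.linalg.norm((np.eye(3)-np.outer(d,d))@(x-o)) for o,d in rs]
def proj(c,p):
    E=np.linalg.inv(np.array(c["extrinsics"]));q=E[:3,:3]@np.asarray(p)+E[:3,3]
    return cv2.projectPoints(np.float64([[q[0],-q[1],-q[2]]]),np.zeros(3),np.zeros(3),K(c),D(c))[0][0,0]
def tool():
    o=ctrl.get_obs(); return o["ee_pos"],R.from_euler("xyz",o["eef_rot"])
def intool(w):  # world vector -> tool axes
    return tool()[1].inv().apply(w)
E
python3 - <<'E'
import cv2
im=cv2.imread("pics/top0.png"); cv2.imwrite("pics/topc.png",cv2.resize(im[150:240,220:410],None,fx=4,fy=4,interpolation=cv2.INTER_CUBIC))
from h import *
c=ctrl.camera("top")
for n,uv,z in [("mag c",(262,187),.105),("bar",(300,186),.102),("r1",(357,202),.034),("r2",(377,211),.034),("tape",(215,200),.019),("glue",(171,195),.09),("driver",(398,222),.02)]: print(n,plane(c,uv,z).round(3))
E
```

```text
mag c [0.463 0.03  0.105]
bar [ 0.468 -0.1    0.102]
r1 [ 0.421 -0.308  0.034]
r2 [ 0.389 -0.38   0.034]
tape [0.424 0.201 0.019]
glue [0.434 0.342 0.09 ]
driver [ 0.351 -0.459  0.02 ]
```

View pics/topc.png

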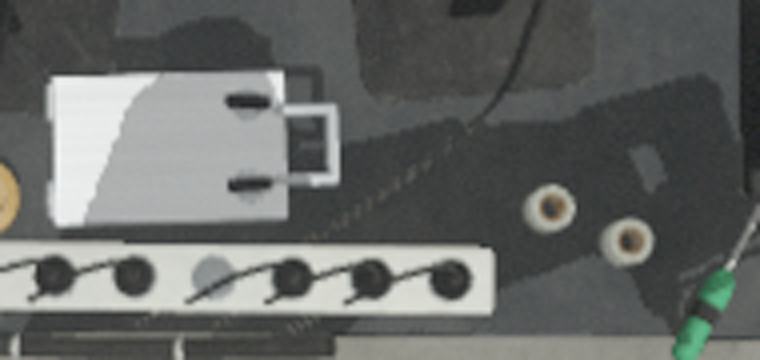

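View pics/wrist0.png

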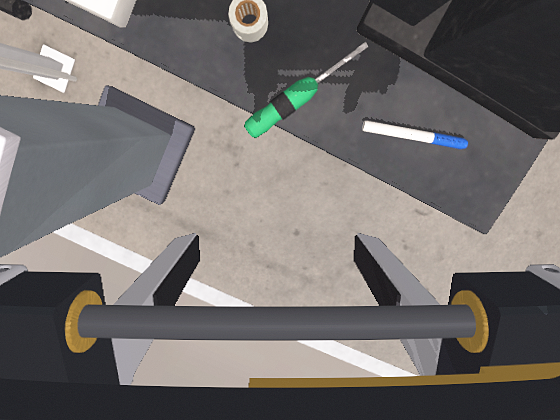

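```bash
python3 - <<'E'
from h import *
t=ctrl.camera("top"); s=ctrl.camera("scene")
for n,a,b in [("m2 left top",(292,108),(340,127)),("m2 left bot",(292,138),(338,183)),("m1 right top",(284,122),(287,73)),("m1 right bot",(284,143),(287,140)),("r1",(357,202),(313,287)),("r2",(377,211),(313,306))]:
    x,e=cross([ray(t,a),ray(s,b)]); print(n,x.round(3),np.round(e,3))
cv2.imwrite("pics/sc.png",cv2.resize(s["pixels"][50:330,220:420],None,fx=2.8,fy=2.1,interpolation=cv2.INTER_CUBIC))
E
```

```text
m2 left top [ 0.637 -0.055  0.401] [0.009 0.009]
m2 left bot [ 0.617 -0.07   0.202] [0.008 0.008]
m1 right top [ 0.511 -0.022  0.593] [0.042 0.042]
m1 right bot [ 0.511 -0.027  0.377] [0.044 0.044]
r1 [ 0.426 -0.311  0.028] [0.005 0.005]
r2 [ 0.394 -0.383  0.03 ] [0.004 0.004]
```

View pics/sc.png

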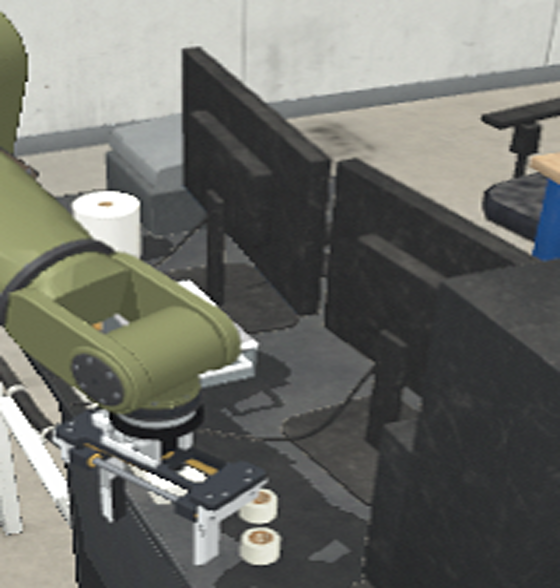

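The monitors stand behind the magazine at about x≈0.62, from z≈0.2 to 0.4, with their poles in front of them. Only two rolls are visible. I'll move over the rolls to measure them.

```bash
echo '[[0.04,-0.012,-0.02,0,0,0],[0.045,-0.013,-0.016,0,0,0],[0.045,-0.013,-0.016,0,0,0],[0.045,-0.013,-0.016,0,0,0],[0.045,-0.013,-0.016,0,0,0],[0,0,0,0,0,0]]' > mv.in && python3 shift.py mv.in
python3 - <<'E'
from h import *
c=ctrl.camera("wrist"); cv2.imwrite("pics/w1.png",c["pixels"]); np.savez("w1.npz",E=np.array(c["extrinsics"]))
E
```

```text
time_s: 0.9
ee_pos: [0.4172, -0.3337, 0.2846]
eef_rot: [3.139, -0.002, 0.468]
force: [0.6, -0.7, 0.5]
grip_width: 0.0941
grip_force: 0.0
```

View pics/w1.png

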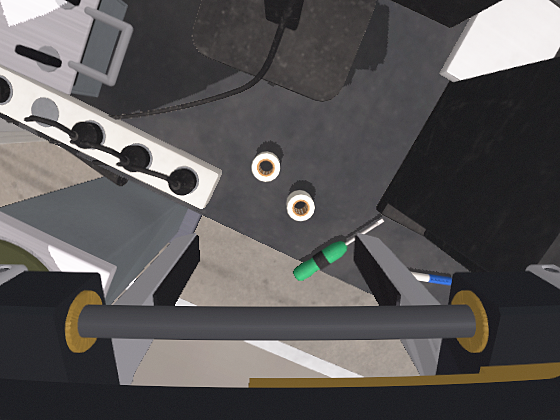

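Two rolls at (266,166) and (301,206), driver (320,260), bar (120,45) and front wing (38,55) at upper left. Next I'll go above the magazine with yaw π/2.

```bash
echo '[[0,0,-0.005,0,0,-0.138],[0,0,-0.005,0,0,-0.138],[0,0,-0.005,0,0,-0.138],[0,0,-0.005,0,0,-0.138],[0,0,-0.005,0,0,-0.138],[0,0,-0.005,0,0,-0.138],[0,0,-0.005,0,0,-0.138],[0,0,-0.005,0,0,-0.137]]' > mv.in && python3 shift.py mv.in
echo '[[0.04,0.003,0,0,0,0],[0.045,0.003,0,0,0,0],[0.045,0.003,0,0,0,0],[0.045,0.003,0,0,0,0],[0.045,0.003,0,0,0,0],[0.045,0.003,0,0,0,0],[0.035,0,0,0,0,0],[0,0,0,0,0,0]]' > mv.in && python3 shift.py mv.in
python3 - <<'E'
from h import *
c=ctrl.camera("wrist"); cv2.imwrite("pics/w2.png",c["pixels"]); np.savez("w2.npz",E=np.array(c["extrinsics"]))
E
```

```text
time_s: 1.75
ee_pos: [0.4129, -0.3375, 0.322]
eef_rot: [-3.141, -0.001, 1.57]
force: [-0.1, 0.4, -0.4]
grip_width: 0.0939
grip_force: 0.0
time_s: 2.55
ee_pos: [0.4329, -0.0347, 0.3222]
eef_rot: [-3.141, -0.0, 1.568]
force: [-0.7, -0.2, -0.1]
grip_width: 0.0943
grip_force: 0.0
```

View pics/w2.png

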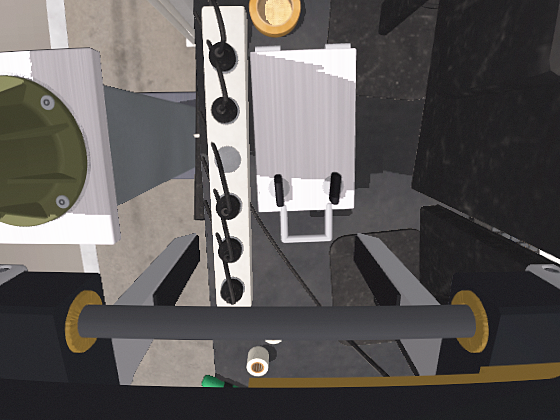

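Cover (251–355, 45–212), front wing (279,189), rear wing (335,187), bar (305,240), monitor lower corners at about (415,190). I'll take a second, lower view for triangulation.

```bash
echo '[[-0.02,0.015,0.035,0,0,0],[-0.025,0.015,0.035,0,0,0],[0,0,0,0,0,0],[0,0,0,0,0,0]]' > mv.in && python3 shift.py mv.in
python3 - <<'E'
from h import *
c=ctrl.camera("wrist"); cv2.imwrite("pics/w3.png",c["pixels"]); np.savez("w3.npz",E=np.array(c["extrinsics"]))
a=dict(c); a["extrinsics"]=np.load("w2.npz")["E"]
ims=[cv2.imread("pics/w2.png"),c["pixels"]]; cs=[a,c]
W=[]
for im in ims:
    g=cv2.cvtColor(im,cv2.COLOR_BGR2GRAY); hull=np.zeros_like(g)
    m=cv2.morphologyEx((g>130).astype(np.uint8),cv2.MORPH_OPEN,np.ones((3,3)))
    m[:,:0]=0
    n,l,st,ce=cv2.connectedComponentsWithStats((g<45).astype(np.uint8))
    r=[(ce[i].round(1),st[i].tolist()) for i in range(1,n) if 40<st[i][4]<1200 and st[i][0]>240 and st[i][0]+st[i][2]<400 and 120<ce[i][1]<300]
    print(r); W.append(r)
cv2.imwrite("pics/w3c.png",cv2.resize(c["pixels"][0:300,200:500],None,fx=2,fy=2,interpolation=cv2.INTER_CUBIC))
E
```

```text
time_s: 3.0
ee_pos: [0.4627, -0.0834, 0.252]
eef_rot: [-3.14, -0.0, 1.563]
force: [0.5, 1.6, 1.9]
grip_width: 0.0941
grip_force: 0.0
[(array([355.4, 171.2]), [355, 156, 2, 33, 44]), (array([334.7, 187.1]), [329, 173, 12, 31, 269]), (array([278.6, 188.1]), [274, 175, 10, 32, 144])]
[(array([319.6, 152.5]), [313, 134, 14, 39, 433]), (array([249.1, 155.7]), [242, 137, 14, 39, 405])]
```

View pics/w3c.png

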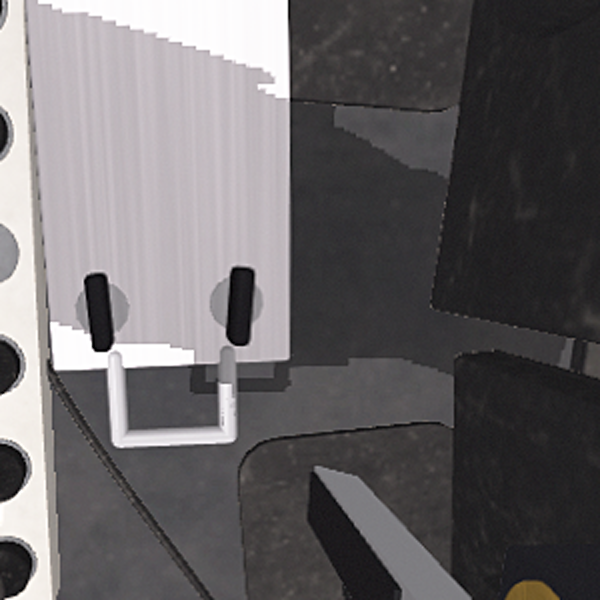

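```bash
cat > two.py <<'E'
from h import *
c=ctrl.camera("wrist"); a=dict(c); a["extrinsics"]=np.load("w2.npz")["E"]; b=dict(c); b["extrinsics"]=np.load("w3.npz")["E"]
E
python3 - <<'E'
from two import *
for n,p,q in [("front",(278.6,189),(249.1,155.7)),("rear",(334.7,187.1),(319.6,152.5)),("bar",(305,240),(287,218)),("cov rear rt",(355,209),(344.5,179.5)),("cov front rt",(260,213),(226,185)),("m1",(414,186),(416,154)),("m2",(420,206),(427.5,179))]:
    x,e=cross([ray(a,p),ray(b,q)]); print(n,x.round(4),np.round(e,4))
print("planes w3")
for n,q,z in [("front",(249.1,155.7),.125),("rear",(319.6,152.5),.125),("bar",(287,218),.105),("rr",(344.5,179.5),.105),("fr",(226,185),.105),("flf",(250.5+1,151),.106),("flr",(318,151),.106)]: print(n,plane(b,q,z).round(4))
cv2.imwrite("pics/w2c.png",cv2.resize(cv2.imread("pics/w2.png")[0:260,230:440],None,fx=2.8,fy=2.3,interpolation=cv2.INTER_CUBIC))
ims=[cv2.imread("pics/w2.png"),cv2.imread("pics/w3.png")]
for im in ims:
    g=cv2.cvtColor(im,cv2.COLOR_BGR2GRAY)
    print(np.array2string(g[212:246:2,290:320:6] if im is ims[0] else g[190:226:2,270:300:6]))
E
```

```text
front [ 0.4364 -0.0393  0.1167] [0.0004 0.0004]
rear [ 0.5074 -0.0368  0.1164] [0.0002 0.0002]
bar [ 0.4734 -0.1082  0.1111] [0.0018 0.0018]
cov rear rt [ 0.5316 -0.0624  0.1283] [0.0005 0.0005]
cov front rt [ 0.4134 -0.0673  0.1284] [0.0001 0.0001]
m1 [ 0.6219 -0.0411  0.0843] [0.0015 0.0015]
m2 [ 0.6342 -0.0688  0.0878] [0.0006 0.0006]
planes w3
front [ 0.4368 -0.0389  0.125 ]
rear [ 0.5061 -0.0362  0.125 ]
bar [ 0.4749 -0.1088  0.105 ]
rr [ 0.5362 -0.0664  0.105 ]
fr [ 0.4095 -0.0716  0.105 ]
flf [ 0.4378 -0.0357  0.106 ]
flr [ 0.507  -0.0361  0.106 ]
[[ 69  69  75  76  48]
 [ 78  77  79  78  49]
 [ 81  79  75  80  42]
 [ 81  79  74  75  77]
 [ 77  80  78  80  79]
 [ 78  76  78  81  76]
 [ 78  76  76  79  78]
 [ 76  76  76  74  85]
 [ 75  77  76  76  82]
 [ 75  79  77  77  80]
 [ 75  78  78  78  76]
 [ 72  69  75  80  89]
 [154 161 166 174 180]
 [217 226 229 228 229]
 [224 225 228 233 235]
 [185 131  86  62  61]
 [ 77  79  81  80  83]]
[[ 79  78  74  75  73]
 [ 79  78  77  79  76]
 [ 77  77  76  78  77]
 [ 80  78  76  76  81]
 [ 80  80  74  77  79]
 [ 80  77  75  78  76]
 [ 77  78  77  78  81]
 [ 76  76  76  76  82]
 [ 77  77  75  78  82]
 [ 79  80  74  79  72]
 [ 77  78  78  79  77]
 [ 78  77  75  75  74]
 [ 87  99 126 143 150]
 [173 181 188 194 201]
 [226 228 229 232 229]
 [223 223 224 227 230]
 [238 238 236 179 124]
 [ 70  71  70  72  75]]
```

Measured: front wing (0.4365,-0.039), rear (0.507,-0.037) at z≈0.117, 70.6 mm apart, yaw ≈0.038, bar (0.4745,-0.1085) as expected. The monitor edge at x≈0.62 is clear of the gripper. I'll go to the front wing.

```bash
echo '[[0.022,-0.013,0,0,0,-0.023],[0.022,-0.013,0,0,0,-0.023],[0,0,0.03,0,0,0],[0,0,0.03,0,0,0],[0,0,0,0,0,0],[0,0,0,0,0,0]]' > mv.in && python3 shift.py mv.in 0.05
python3 - <<'E'
from h import *
t=ctrl.camera("top")
for z in (.09,.2,.3,.4): print(z,plane(t,(284,143),z)[:2].round(3),plane(t,(284,122),z)[:2].round(3))
p,r=tool(); print(r.inv().apply(np.array([.4365,-.039,.134])-p).round(4))
E
```

```text
time_s: 3.7
ee_pos: [0.4372, -0.0381, 0.1941]
eef_rot: [3.14, 0.0, 1.612]
force: [-0.1, 0.7, 0.1]
grip_width: 0.0512
grip_force: 0.0
0.09 [ 0.619 -0.044] [ 0.693 -0.043]
0.2 [ 0.594 -0.042] [ 0.662 -0.041]
0.3 [ 0.572 -0.04 ] [ 0.634 -0.039]
0.4 [ 0.549 -0.038] [ 0.607 -0.037]
[-0.0007 -0.0012  0.0604]
```

```bash
echo '[[-0.001,-0.001,0.03,0,0,0],[0,0,0.03,0,0,0],[0,0,0,0,0,0]]' > mv.in && python3 shift.py mv.in
python3 - <<'E'
from h import *
t=ctrl.camera("top");s=ctrl.camera("scene")
for a,b in [((284,122),(337,125)),((284,143),(331,198)),((290,108),(340,127))]: print([v if isinstance(v,list) else v.round(3) for v in cross([ray(t,a),ray(s,b)])])
E
echo '[[0,0,0,0,0,0],[0,0,0,0,0,0],[0,0,0,0,0,0]]' > mv.in && python3 shift.py mv.in 0 25
```

```text
time_s: 4.05
ee_pos: [0.4351, -0.0391, 0.1313]
eef_rot: [-3.139, -0.001, 1.612]
force: [0.7, 0.4, 0.7]
grip_width: 0.0499
grip_force: 0.0
[array([ 0.616, -0.04 ,  0.399]), [np.float64(0.008805097207884374), np.float64(0.008805097207884582)]]
[array([ 0.613, -0.044,  0.128]), [np.float64(0.0031609830903937645), np.float64(0.0031609830903937563)]]
[array([ 0.639, -0.05 ,  0.397]), [np.float64(0.00763759432120812), np.float64(0.007637594321208092)]]
time_s: 4.45
ee_pos: [0.4363, -0.0392, 0.1334]
eef_rot: [3.14, 0.0, 1.612]
force: [0.2, -0.9, -0.8]
grip_width: 0.0296
grip_force: 0.0
```

```bash
echo '[[0,0,0,0,0,0],[0,0,0,0,0,0],[0,0,0,0,0,0],[0,0,0,0,0,0],[0,0,0,0,0,0]]' > mv.in && python3 shift.py mv.in
```

```text
time_s: 4.95
ee_pos: [0.4358, -0.0391, 0.1324]
eef_rot: [-3.141, -0.0, 1.612]
force: [0.1, -0.6, -0.7]
grip_width: 0.0003
grip_force: 0.0
```

```bash
python3 - <<'E'
from h import *
c=ctrl.camera("wrist"); cv2.imwrite("pics/w4.png",c["pixels"][0:400,100:500])
E
```

```text
(no output)
```

View pics/w4.png

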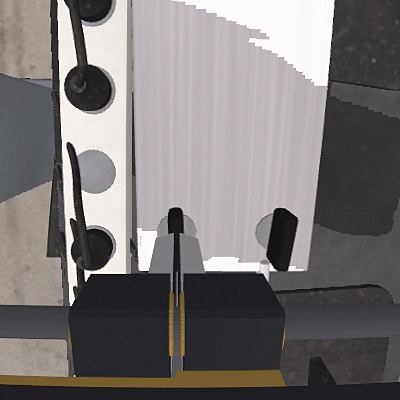

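```bash
python3 - <<'E'
from h import *
c=ctrl.camera("wrist"); t=ctrl.camera("top")
print(plane(t,(281.75,175.25),.12).round(4),plane(t,(282.5,196),.12).round(4))
p,r=tool()
off=np.array([100,0])
for n,w in [("tip",p+r.apply([0,0,.022])),("tipfar",p+r.apply([.008,0,.022])),("rear far top",[.506,-.018,.133]),("rear far bot",[.506,-.018,.108]),("rear near top",[.508,-.056,.133]),("rear near bot",[.508,-.056,.108]),("fr far top",[.436,-.02,.133]),("fr near",[.437,-.058,.133])]: print(n,(proj(c,w)-off).round(1))
g=cv2.cvtColor(c["pixels"],cv2.COLOR_BGR2GRAY)[0:400,100:500]
cv2.imwrite("pics/w4c.png",cv2.resize(g[190:290,140:320],None,fx=4,fy=4,interpolation=cv2.INTER_CUBIC))
E
```

```text
[ 0.5019 -0.0368  0.12  ] [ 0.4317 -0.04    0.12  ]
tip [175.2 233.5]
tipfar [175.2 222.5]
rear far top [290.2 217.5]
rear far bot [277.6 207.4]
rear near top [285.3 273.9]
rear near bot [273.9 258.4]
fr far top [176.6 216.1]
fr near [175.6 273. ]
```

View pics/w4c.png

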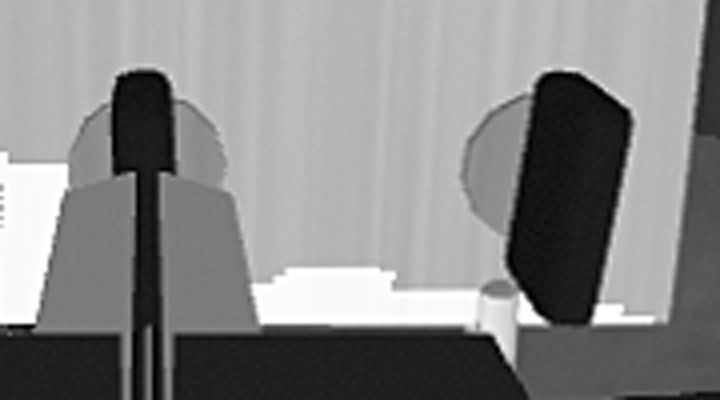

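```bash
python3 - <<'E'
from h import *
c=ctrl.camera("wrist"); p,r=tool()
print(p, ctrl.get_obs()["grip_width"], ctrl.get_obs()["grip_force"])
for z in (-.02,-.01,0,.01,.022):
    print(z,[proj(c,p+r.apply([x,y,z])).round(0).tolist() for x,y in [(.008,-.047),(.008,.047),(.008,0.0125),(0,.0125)]])
E
```

```text
[ 0.43586076 -0.03910157  0.13243817] 0.0003008958351246025 0.0
-0.02 [[191.0, 244.0], [359.0, 245.0], [297.0, 245.0], [297.0, 258.0]]
-0.01 [[196.0, 238.0], [354.0, 238.0], [296.0, 239.0], [296.0, 251.0]]
0 [[200.0, 233.0], [350.0, 233.0], [295.0, 233.0], [295.0, 245.0]]
0.01 [[203.0, 228.0], [347.0, 228.0], [294.0, 228.0], [294.0, 240.0]]
0.022 [[207.0, 222.0], [343.0, 223.0], [293.0, 223.0], [293.0, 234.0]]
```

The fingers closed to 0.3 mm without meeting the wing, and in the picture the fingertips project about 20 mm higher than the stated tip extent. I'll open and feel downward in small steps.

```bash
echo '[[0,0,-0.01,0,0,0],[0,0,0,0,0,0],[0,0,0,0,0,0],[0,0,0,0,0,0],[0,0,0,0,0,0]]' > mv.in && python3 shift.py mv.in 0.04
echo '[[0,0,0.01,0,0,0],[0,0,0.004,0,0,0],[0,0,0,0,0,0]]' > mv.in && python3 shift.py mv.in
echo '[[0,0,0.004,0,0,0],[0,0,0,0,0,0]]' > mv.in && python3 shift.py mv.in
```

```text
time_s: 5.65
ee_pos: [0.4358, -0.0391, 0.1423]
eef_rot: [-3.141, -0.0, 1.612]
force: [0.0, -0.5, -0.6]
grip_width: 0.0371
grip_force: 0.0
time_s: 5.95
ee_pos: [0.4354, -0.039, 0.1275]
eef_rot: [-3.14, -0.0, 1.612]
force: [0.3, -0.6, 0.5]
grip_width: 0.0398
grip_force: 0.0
time_s: 6.15
ee_pos: [0.4357, -0.0391, 0.124]
eef_rot: [-3.141, -0.0, 1.612]
force: [-0.3, -0.3, -1.3]
grip_width: 0.0401
grip_force: 0.0
```

```bash
echo '[[0,0,0.004,0,0,0],[0,0,0,0,0,0]]' > mv.in && python3 shift.py mv.in | sed -n 2,4p
echo '[[0,0,0.004,0,0,0],[0,0,0,0,0,0]]' > mv.in && python3 shift.py mv.in| sed -n 2,4p
python3 - <<'E'
from h import *
c=ctrl.camera("wrist"); p,r=tool()
cv2.imwrite("pics/w5.png",cv2.resize(c["pixels"][190:290,200:440],None,fx=3,fy=3,interpolation=cv2.INTER_CUBIC))
E
```

```text
ee_pos: [0.4357, -0.0391, 0.1201]
eef_rot: [-3.141, -0.0, 1.612]
force: [0.0, -0.3, -0.1]
ee_pos: [0.4357, -0.0391, 0.116]
eef_rot: [-3.141, -0.0, 1.612]
force: [0.0, -0.1, 0.4]
```

View pics/w5.png

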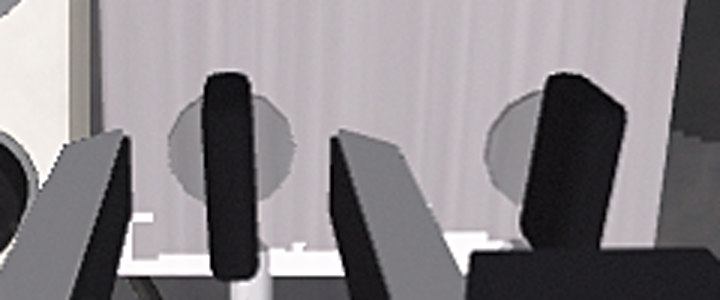

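The fingers straddle the front wing (wing at crop (228,175), fingers at 125 and 332). I'll close.

```bash
echo '[[0,0,0,0,0,0],[0,0,0,0,0,0],[0,0,0,0,0,0],[0,0,0,0,0,0],[0,0,0,0,0,0],[0,0,0,0,0,0]]' > mv.in && python3 shift.py mv.in 0 25
```

```text
time_s: 7.2
ee_pos: [0.4358, -0.0391, 0.1165]
eef_rot: [-3.141, -0.0, 1.612]
force: [-0.6, -0.2, 0.8]
grip_width: 0.0096
grip_force: 24.9
```

```bash
echo '[[0,0,0,0,0,-0.14],[0,0,0,0,0,-0.14],[0,0,0,0,0,-0.14],[0,0,0,0,0,-0.14]]' > mv.in && python3 shift.py mv.in
echo '[[0,0,0,0,0,-0.14],[0,0,0,0,0,-0.14],[0,0,0,0,0,-0.14],[0,0,0,0,0,-0.14],[0,0,0,0,0,-0.14],[0,0,0,0,0,-0.14],[0,0,0,0,0,-0.14],[0,0,0,0,0,0]]' > mv.in && python3 shift.py mv.in; python3 -c "
from h import *;print(ctrl.get_obs()['moment'])"
```

```text
time_s: 7.6
ee_pos: [0.4354, -0.0393, 0.1164]
eef_rot: [-3.14, -0.001, 2.177]
force: [-6.2, -2.6, 3.1]
grip_width: 0.0097
grip_force: 25.0
time_s: 8.4
ee_pos: [0.435, -0.04, 0.1164]
eef_rot: [-3.14, -0.002, -3.126]
force: [-7.9, -7.7, 4.7]
grip_width: 0.0096
grip_force: 24.9
[-1.54930839  1.43798792  0.00780561]
```

```bash
echo '[[0,0,0,0,0,0],[0,0,0,0,0,0],[0,0,0,0,0,0],[0,0,-0.04,0,0,0],[0,0,-0.01,0,0,0.14],[0,0,0,0,0,0.14],[0,0,0,0,0,0.14],[0,0,0,0,0,0.14],[0,0,0,0,0,0.14],[0,0,0,0,0,0.14]]' > mv.in && python3 shift.py mv.in 0.035
echo '[[0,0,0,0,0,0.14],[0,0,0,0,0,0.14],[0,0,0,0,0,0.14],[0,0,0,0,0,0.14],[0,0,0,0,0,0.145],[0,0.035,0,0,0,0],[0,0.035,0,0,0,0],[0,0,0,0,0,0]]' > mv.in && python3 shift.py mv.in 0.04
python3 - <<'E'
from h import *
c=ctrl.camera("wrist"); p,r=tool(); print(r.inv().apply(np.array([.5065,-.0372,.1165])-p).round(4))
g=cv2.cvtColor(c["pixels"],cv2.COLOR_BGR2GRAY)
for n,q in [("rear top",(.5065,-.0372,.133)),("tip",p+r.apply([0,0,0]))]: print(n,proj(c,q))
n,l,st,ce=cv2.connectedComponentsWithStats((g<45).astype(np.uint8))
print([(ce[i].round(1).tolist(),st[i].tolist()) for i in range(1,n) if 60<st[i][4]<2500 and 120<ce[i][0]<420 and 100<ce[i][1]<330])
E
```

```text
time_s: 9.4
ee_pos: [0.4359, -0.039, 0.1665]
eef_rot: [3.141, 0.0, 2.306]
force: [0.5, -0.5, -0.0]
grip_width: 0.035
grip_force: 0.0
time_s: 10.2
ee_pos: [0.5082, -0.0364, 0.1658]
eef_rot: [-3.142, -0.0, 1.607]
force: [0.1, 0.8, -0.7]
grip_width: 0.0398
grip_force: 0.0
[-0.0008 -0.      0.0492]
rear top [272.85342398 229.65764302]
tip [272.48476218 244.88970484]
[([125.4, 220.5], [105, 142, 46, 114, 1457]), ([272.7, 223.6], [265, 197, 16, 55, 636]), ([184.3, 222.5], [154, 214, 55, 20, 753]), ([317.2, 276.1], [286, 235, 45, 71, 751]), ([233.4, 275.9], [222, 236, 22, 70, 703])]
```

Rear wing centred at column 272.7, tip at 272.5, and the front wing at (184,222) now lies along x. Lower, grip and turn clockwise.

```bash
echo '[[-0.001,0,0.025,0,0,0],[0,0,0.024,0,0,0],[0,0,0,0,0,0],[0,0,0,0,0,0]]' > mv.in && python3 shift.py mv.in|sed -n 2,5p
echo '[[0,0,0,0,0,0],[0,0,0,0,0,0],[0,0,0,0,0,0],[0,0,0,0,0,0],[0,0,0,0,0,0],[0,0,0,0,0,0]]' > mv.in && python3 shift.py mv.in 0 25
echo '[[0,0,0,0,0,0.14],[0,0,0,0,0,0.14],[0,0,0,0,0,0.14],[0,0,0,0,0,0.14]]' > mv.in && python3 shift.py mv.in
```

```text
ee_pos: [0.5056, -0.0376, 0.1182]
eef_rot: [-3.142, -0.0, 1.607]
force: [0.7, 0.1, -0.2]
grip_width: 0.0399
time_s: 11.25
ee_pos: [0.5059, -0.0376, 0.1178]
eef_rot: [3.141, 0.0, 1.607]
force: [-2.5, -0.9, 5.0]
grip_width: 0.0098
grip_force: 24.5
time_s: 11.65
ee_pos: [0.5058, -0.0377, 0.1178]
eef_rot: [3.142, 0.0, 1.041]
force: [-4.2, -0.9, 6.9]
grip_width: 0.0096
grip_force: 24.9
```

```bash
echo '[[0,0,0,0,0,0.14],[0,0,0,0,0,0.14],[0,0,0,0,0,0.14],[0,0,0,0,0,0.14],[0,0,0,0,0,0.14],[0,0,0,0,0,0.14],[0,0,0,0,0,0.14],[0,0,0,0,0,0]]' > mv.in && python3 shift.py mv.in
echo '[[0,0,0,0,0,0],[0,0,0,0,0,0],[0,0,0,0,0,0],[0,0,-0.04,0,0,0],[0,0,-0.02,0,0,0],[0,0,0,0,0,0]]' > mv.in && python3 shift.py mv.in 0.035
python3 - <<'E'
from h import *
c=ctrl.camera("wrist"); g=cv2.cvtColor(c["pixels"],cv2.COLOR_BGR2GRAY); p,r=tool()
print(p,[proj(c,q).round(0).tolist() for q in [(.4355,-.04,.125),(.5058,-.0377,.125),(.4745,-.108,.102)]])
n,l,st,ce=cv2.connectedComponentsWithStats((g<45).astype(np.uint8))
print([(ce[i].round(0).tolist(),st[i].tolist()) for i in range(1,n) if 60<st[i][4]<2500 and 120<ce[i][0]<450])
E
```

```text
time_s: 12.45
ee_pos: [0.5056, -0.0375, 0.1177]
eef_rot: [-3.141, 0.0, 0.062]
force: [-5.1, 0.6, 6.6]
grip_width: 0.0096
grip_force: 24.8
time_s: 13.05
ee_pos: [0.507, -0.0377, 0.18]
eef_rot: [3.141, -0.005, 0.067]
force: [0.6, 0.1, 0.0]
grip_width: 0.0351
grip_force: 0.0
[ 0.50627204 -0.03763535  0.17810278] [[274.0, 300.0], [277.0, 221.0], [353.0, 252.0]]
[([344.0, 26.0], [320, 0, 62, 71, 1722]), ([370.0, 119.0], [369, 92, 2, 49, 62]), ([276.0, 219.0], [270, 194, 13, 51, 553]), ([239.0, 272.0], [229, 236, 18, 70, 310]), ([314.0, 275.0], [306, 236, 19, 70, 550]), ([273.0, 285.0], [268, 272, 12, 35, 221]), ([173.0, 274.0], [136, 274, 70, 6, 76]), ([353.0, 337.0], [341, 274, 25, 103, 575]), ([382.0, 387.0], [342, 386, 81, 2, 81]), ([273.0, 388.0], [216, 388, 115, 2, 116])]
```

Both fasteners are turned by about 1.545 rad. On to the bar.

```bash
echo '[[-0.018,0.034,0,0,0,0],[-0.0187,0.0342,0,0,0,0],[0,0,0.02,0,0,0.029],[0,0,0,0,0,0],[0,0,0,0,0,0]]' > mv.in && python3 shift.py mv.in 0.03
python3 - <<'E'
from h import *
c=ctrl.camera("wrist"); p,r=tool(); g=cv2.cvtColor(c["pixels"],cv2.COLOR_BGR2GRAY)
e=p+r.apply([0,0,0]); print(p, proj(c,e), proj(c,(.4745,-.1082,.102)),proj(c,(.4745,-.1082,.107)))
for row in (215,225,232): print(row,[ (i,int(v)) for i,v in zip(range(240,310,2),g[row,240:310:2])])
E
```

```text
time_s: 13.6
ee_pos: [0.4735, -0.1077, 0.1568]
eef_rot: [-3.141, 0.002, 0.039]
force: [0.5, -0.2, 0.0]
grip_width: 0.0298
grip_force: 0.0
[ 0.47390771 -0.10763911  0.15737138] [277.66897675 244.31280943] [278.13224562 218.38973495] [278.16653165 220.20576621]
215 [(240, 94), (242, 88), (244, 87), (246, 85), (248, 86), (250, 84), (252, 83), (254, 84), (256, 85), (258, 83), (260, 85), (262, 86), (264, 86), (266, 86), (268, 84), (270, 84), (272, 81), (274, 116), (276, 206), (278, 231), (280, 246), (282, 240), (284, 237), (286, 204), (288, 82), (290, 87), (292, 89), (294, 89), (296, 90), (298, 91), (300, 90), (302, 90), (304, 91), (306, 90), (308, 90)]
225 [(240, 56), (242, 86), (244, 87), (246, 88), (248, 86), (250, 86), (252, 86), (254, 87), (256, 87), (258, 87), (260, 88), (262, 87), (264, 86), (266, 87), (268, 88), (270, 87), (272, 85), (274, 117), (276, 207), (278, 232), (280, 250), (282, 240), (284, 236), (286, 198), (288, 83), (290, 89), (292, 91), (294, 91), (296, 90), (298, 89), (300, 88), (302, 90), (304, 89), (306, 92), (308, 91)]
232 [(240, 85), (242, 86), (244, 79), (246, 78), (248, 76), (250, 85), (252, 87), (254, 86), (256, 86), (258, 87), (260, 85), (262, 84), (264, 84), (266, 83), (268, 86), (270, 87), (272, 85), (274, 114), (276, 208), (278, 232), (280, 250), (282, 240), (284, 235), (286, 220), (288, 82), (290, 87), (292, 87), (294, 90), (296, 86), (298, 88), (300, 86), (302, 87), (304, 80), (306, 76), (308, 85)]
```

```bash
echo '[[0,0.002,0.03,0,0,0],[0,0,0.02,0,0,0],[0,0,0,0,0,0]]' > mv.in && python3 shift.py mv.in|sed -n 2,4p
echo '[[0,0,0.013,0,0,0],[0,0,0,0,0,0]]' > mv.in && python3 shift.py mv.in|sed -n 2,4p
echo '[[0,0,0,0,0,0],[0,0,0,0,0,0],[0,0,0,0,0,0],[0,0,0,0,0,0],[0,0,0,0,0,0]]' > mv.in && python3 shift.py mv.in 0 50
```

```text
ee_pos: [0.473, -0.1092, 0.1057]
eef_rot: [-3.14, 0.003, 0.039]
force: [0.2, 0.4, 1.0]
ee_pos: [0.4738, -0.1098, 0.0939]
eef_rot: [-3.141, 0.001, 0.038]
force: [-0.3, 0.9, 0.4]
time_s: 14.65
ee_pos: [0.4742, -0.1107, 0.0951]
eef_rot: [3.14, -0.001, 0.038]
force: [-0.6, -6.0, 5.3]
grip_width: 0.007
grip_force: 49.7
```

Width 7 mm means only the top of the bar is pinched, so the fingertips are higher than stated. I'll open, go 16 mm deeper and regrip.

```bash
echo '[[0,0,0,0,0,0],[0,0,0,0,0,0],[0,0,0,0,0,0],[0,0,0.008,0,0,0],[0,0,0.008,0,0,0],[0,0,0,0,0,0]]' > mv.in && python3 shift.py mv.in 0.03 |sed -n 2,5p
echo '[[0,0,0,0,0,0],[0,0,0,0,0,0],[0,0,0,0,0,0],[0,0,0,0,0,0],[0,0,0,0,0,0]]' > mv.in && python3 shift.py mv.in 0 50
```

```text
ee_pos: [0.4731, -0.1098, 0.0769]
eef_rot: [-3.141, 0.002, 0.038]
force: [0.6, -0.0, -0.2]
grip_width: 0.0301
time_s: 15.75
ee_pos: [0.474, -0.1107, 0.0787]
eef_rot: [3.14, -0.001, 0.038]
force: [0.2, -5.7, -0.5]
grip_width: 0.0086
grip_force: 50.0
```

```bash
python3 -c "
import numpy as np
t=np.r_[0,.05,np.linspace(.18,1.86,15)]+.0126
u=-.238*np.cos(t);z=.238*np.sin(t);print(np.c_[t[1:]-.0126,-np.diff(u),-np.diff(z)].round(4))"
echo '[[0,0,-0.006,0,0,0],[0,0,-0.006,0,0,0],[0,0,0,0,0,0]]' > mv.in && python3 shift.py mv.in
```

```text
[[ 5.00e-02 -4.00e-04 -1.19e-02]
 [ 1.80e-01 -3.90e-03 -3.07e-02]
 [ 3.00e-01 -7.10e-03 -2.76e-02]
 [ 4.20e-01 -1.04e-02 -2.66e-02]
 [ 5.40e-01 -1.35e-02 -2.51e-02]
 [ 6.60e-01 -1.64e-02 -2.34e-02]
 [ 7.80e-01 -1.91e-02 -2.12e-02]
 [ 9.00e-01 -2.15e-02 -1.88e-02]
 [ 1.02e+00 -2.36e-02 -1.61e-02]
 [ 1.14e+00 -2.53e-02 -1.31e-02]
 [ 1.26e+00 -2.67e-02 -1.00e-02]
 [ 1.38e+00 -2.77e-02 -6.70e-03]
 [ 1.50e+00 -2.83e-02 -3.40e-03]
 [ 1.62e+00 -2.85e-02  1.00e-04]
 [ 1.74e+00 -2.83e-02  3.50e-03]
 [ 1.86e+00 -2.77e-02  6.80e-03]]
time_s: 16.05
ee_pos: [0.4741, -0.1103, 0.0912]
eef_rot: [3.141, -0.001, 0.038]
force: [-4.2, -0.2, 11.2]
grip_width: 0.0087
grip_force: 50.0
```

```bash
echo '[[0,0,0,0,0,0],[0,0,0,0,0,0]]' > mv.in && python3 shift.py mv.in
echo '[[0,-0.0012,-0.01,0,0,0],[0,-0.0012,-0.01,0,0,0],[0,-0.0015,-0.01,0,0,0],[0,0,0,0,0,0]]' > mv.in && python3 shift.py mv.in
```

```text
time_s: 16.25
ee_pos: [0.4741, -0.1102, 0.0913]
eef_rot: [3.141, -0.001, 0.038]
force: [-4.8, 1.5, 11.1]
grip_width: 0.0085
grip_force: 50.0
time_s: 16.65
ee_pos: [0.4739, -0.1066, 0.1213]
eef_rot: [3.14, -0.001, 0.038]
force: [-0.2, -5.1, 0.7]
grip_width: 0.0086
grip_force: 50.0
```

```bash
echo '[[0,-0.0071,-0.0276,0,0,0],[0,-0.0104,-0.0266,0,0,0],[0,-0.0135,-0.0251,0,0,0],[0,-0.0164,-0.0234,0,0,0],[0,0,0,0,0,0]]' > mv.in && python3 shift.py mv.in
```

```text
time_s: 17.15
ee_pos: [0.4724, -0.0595, 0.2265]
eef_rot: [3.137, -0.004, 0.038]
force: [-7.2, -18.3, 14.0]
grip_width: 0.0084
grip_force: 50.0
```

```bash
echo '[[0,-0.0191,-0.0212,0,0,0],[0,-0.0215,-0.0188,0,0,0],[0,-0.0236,-0.0161,0,0,0],[0,-0.0253,-0.0131,0,0,0],[0,0,0,0,0,0]]' > mv.in && python3 shift.py mv.in
```

```text
time_s: 17.65
ee_pos: [0.4693, 0.0311, 0.2965]
eef_rot: [3.139, -0.007, 0.039]
force: [-8.6, -13.1, 32.1]
grip_width: 0.0086
grip_force: 50.0
```

```bash
echo '[[0,0.0015,-0.003,0,0,0],[0,0,0,0,0,0]]' > mv.in && python3 shift.py mv.in
```

```text
time_s: 17.85
ee_pos: [0.469, 0.0291, 0.2959]
eef_rot: [3.141, -0.002, 0.038]
force: [2.0, -3.0, 8.0]
grip_width: 0.0084
grip_force: 50.0
```

```bash
echo '[[0,-0.0262,-0.011,0,0,0],[0,-0.0275,-0.0077,0,0,0],[0,0,0,0,0,0]]' > mv.in && python3 shift.py mv.in
```

```text
time_s: 18.15
ee_pos: [0.4667, 0.0847, 0.3138]
eef_rot: [-3.141, -0.0, 0.039]
force: [1.3, 1.4, 2.2]
grip_width: 0.0084
grip_force: 50.0
```

```bash
echo '[[0,-0.0283,-0.0042,0,0,0],[0,-0.0285,-0.0006,0,0,0],[0,0,0,0,0,0]]' > mv.in && python3 shift.py mv.in
```

```text
time_s: 18.45
ee_pos: [0.4645, 0.1414, 0.3184]
eef_rot: [-3.141, -0.0, 0.04]
force: [1.3, 2.8, 3.2]
grip_width: 0.0086
grip_force: 50.0
```

```bash
echo '[[0,-0.0283,0.003,0,0,0],[0,-0.0225,0.0045,0,0,0],[0,0,0,0,0,0]]' > mv.in && python3 shift.py mv.in
```

```text
time_s: 18.75
ee_pos: [0.4627, 0.1914, 0.3104]
eef_rot: [-3.141, 0.0, 0.039]
force: [4.3, 2.0, -0.1]
grip_width: 0.0083
grip_force: 50.0
```

Cover at about 1.84 rad. Release the bar, rise, move away and turn the wrist to look inside.

```bash
echo '[[0,0,0,0,0,0],[0,0,0,0,0,0],[0,0,0,0,0,0],[0,0,-0.02,0,0,0],[0,0,-0.035,0,0,0],[0,0.03,-0.01,0,0,0],[0,0.045,0,0,0,0],[0,0.045,0,0,0,0],[0,0.045,0,0,0,0],[0,0.045,0,0,0,0]]' > mv.in && python3 shift.py mv.in 0.03
echo '[[0,0.01,0,0,0,-0.14],[0,0,0,0,0,-0.14],[0,0,0,0,0,-0.14],[0,0,0,0,0,-0.14],[0,0,0,0,0,-0.14],[0,0,0,0,0,-0.14],[0,0,0,0,0,-0.14],[0,0,0,0,0,-0.14],[0,0,0,0,0,-0.14],[0,0,0,0,0,-0.14]]' > mv.in && python3 shift.py mv.in 0.06
echo '[[0,0,0,0,0,-0.14],[0,0,0.04,0,0,-0.03],[0,0,0.02,0,0,0],[0,0,0,0,0,0],[0,0,0,0,0,0]]' > mv.in && python3 shift.py mv.in
python3 - <<'E'
from h import *
c=ctrl.camera("wrist"); np.savez("w6.npz",E=np.array(c["extrinsics"])); cv2.imwrite("w6full.png",c["pixels"])
p=np.array([.468,.0314,0]);y=.035;X=np.array([np.cos(y),np.sin(y),0]);Y=np.array([-np.sin(y),np.cos(y),0])
for d in (-.06,-.016,.028): s=p-.008*X+d*Y; print(s.round(4),proj(c,s+[0,0,.073]).round(1),proj(c,s+[0,0,.043]).round(1))
cv2.imwrite("pics/w6.png",cv2.resize(c["pixels"][60:260,220:420],None,fx=3,fy=3,interpolation=cv2.INTER_CUBIC))
E
```

```text
time_s: 19.75
ee_pos: [0.4699, -0.0217, 0.3765]
eef_rot: [-3.142, -0.0, 0.037]
force: [-0.3, 0.2, -0.2]
grip_width: 0.0297
grip_force: 0.0
time_s: 20.75
ee_pos: [0.4706, -0.0299, 0.3763]
eef_rot: [-3.141, -0.0, 1.443]
force: [0.2, -0.1, 0.5]
grip_width: 0.06
grip_force: 0.0
time_s: 21.25
ee_pos: [0.4709, -0.0298, 0.3173]
eef_rot: [3.141, 0.0, 1.607]
force: [0.2, -1.5, 0.1]
grip_width: 0.0599
grip_force: 0.0
[ 0.4621 -0.0288  0.    ] [269.1 179.5] [269.6 176.1]
[0.4606 0.0151 0.    ] [269.1 147.1] [269.5 145.8]
[0.459  0.0591 0.    ] [269.  113.3] [269.5 114.2]
```

View pics/w6.png

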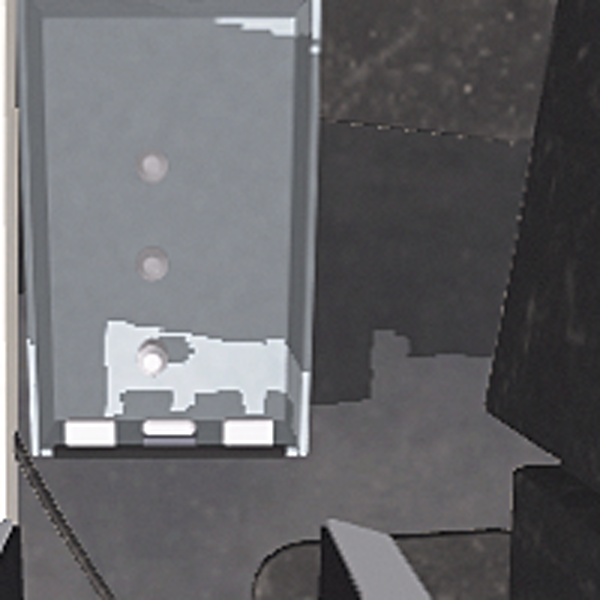

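Open box: spindles at pixels about (270.7,179), (270.7,148), (270.7,115), close to the prediction, with keepers and catch along the right wall. I'll refine with a second view.

```bash
echo '[[-0.02,-0.02,0.03,0,0,0],[-0.02,-0.02,0.03,0,0,0],[0,0,0,0,0,0],[0,0,0,0,0,0]]' > mv.in && python3 shift.py mv.in | sed -n 2,3p
cat > spin.py <<'E'
from h import *
def spins(im,pred):
    out=[]
    g=cv2.GaussianBlur(cv2.cvtColor(im,cv2.COLOR_BGR2GRAY),(0,0),.6)
    for u,v in pred:
        x0,y0=int(u)-14,int(v)-14; roi=cv2.resize(g[y0:y0+29,x0:x0+29],None,fx=8,fy=8,interpolation=cv2.INTER_CUBIC)
        k=cv2.HoughCircles(roi,cv2.HOUGH_GRADIENT,1,200,param1=60,param2=8,minRadius=14,maxRadius=56)
        out.append(None if k is None else [((k[0,0,0]+.5)/8-.5+x0).round(1),((k[0,0,1]+.5)/8-.5+y0).round(1),(k[0,0,2]/8).round(1)])
    return out
p=np.array([.4695,.0305,0]);y=.035;X=np.array([np.cos(y),np.sin(y),0]);Y=np.array([-np.sin(y),np.cos(y),0])
S=[p-.008*X+d*Y for d in (-.06,-.016,.028)]
E
python3 - <<'E'
from spin import *
c=ctrl.camera("wrist"); a=dict(c); a["extrinsics"]=np.load("w6.npz")["E"]; im6=cv2.imread("w6full.png")
np.savez("w7.npz",E=np.array(c["extrinsics"])); cv2.imwrite("w7full.png",c["pixels"])
P6=[proj(a,s+[0,0,.07]) for s in S]; P7=[proj(c,s+[0,0,.07]) for s in S]
A=spins(im6,P6);B=spins(c["pixels"],P7)
for i in range(3):
    print(P6[i].round(1),A[i],P7[i].round(1),B[i])
    if A[i] and B[i]:
        x,e=cross([ray(a,A[i][:2]),ray(c,B[i][:2])]); print(x.round(4),np.round(e,4),plane(c,B[i][:2],.073).round(4))
ref=c["pixels"].copy()
u,v=P7[1].astype(int); o=ref[v-75:v+75,u-75:u+75]; cv2.imwrite("pics/w7.png",cv2.resize(o,None,fx=4,fy=4,interpolation=cv2.INTER_CUBIC)); print(u-75,v-75)
E
```

```text
ee_pos: [0.4329, -0.0713, 0.258]
eef_rot: [3.14, 0.0, 1.607]
[270.2 179.8] [np.float32(277.4), np.float32(176.0), np.float32(5.8)] [302.6 154.4] [np.float32(299.1), np.float32(160.9), np.float32(6.6)]
[ 0.4766 -0.0593 -0.1522] [0.0014 0.0014] [ 0.4597 -0.0373  0.073 ]
[270.2 147.7] None [303.4 115.7] None
[270.2 114.1] None [304.2  75.1] None
228 40
```

View pics/w7.png

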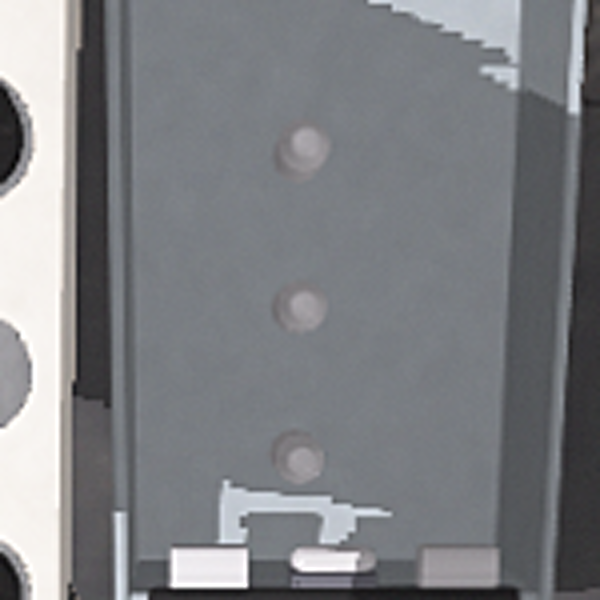

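Spindle tops at crop (302,458), (303,307), (307,145), i.e. pixels (303.5,154.5), (303.8,116.8), (304.8,76.3).

```bash
python3 - <<'E'
from h import *
c=ctrl.camera("wrist"); a=dict(c); a["extrinsics"]=np.load("w6.npz")["E"]; b=dict(c); b["extrinsics"]=np.load("w7.npz")["E"]
w1=dict(c); w1["extrinsics"]=np.load("w1.npz")["E"]
for A,B in [((270.5,179),(303.5,154.5)),((270.6,148.2),(303.75,116.75)),((270.6,115.3),(304.75,76.25))]:
    x,e=cross([ray(a,A),ray(b,B)]); print(x.round(4),np.round(e,4),plane(a,A,.073).round(4),plane(b,B,.073).round(4))
for u in [(266,166),(301,206)]: print(plane(w1,u,.034).round(4))
E
```

```text
[ 0.4643 -0.0294  0.0686] [0.0007 0.0007] [ 0.4639 -0.0281  0.073 ] [ 0.4644 -0.0296  0.073 ]
[0.4627 0.0133 0.0671] [0.0001 0.0001] [0.4627 0.0138 0.073 ] [0.4623 0.013  0.073 ]
[0.4611 0.0567 0.072 ] [0.0001 0.0001] [0.4612 0.0566 0.073 ] [0.461  0.0566 0.073 ]
[ 0.4286 -0.3123  0.034 ]
[ 0.4001 -0.3822  0.034 ]
```

```bash
echo '[[-0.035,0,0,0,0,0],[-0.045,0,0,0,0,0],[-0.045,0,0,0,0,0],[-0.045,0,0,0,0,0],[-0.035,0,0,0,0,0],[0,0,0,0,0,0],[0,0,0,0,0,0]]' > mv.in && python3 shift.py mv.in 0.06 | sed -n 2,3p
cat > rolls.py <<'E'
from h import *
def rolls(c,box=(0,0,560,400)):
    im=c["pixels"]; m=((im.min(2)>115)&(np.ptp(im.astype(int),axis=2)<60)).astype(np.uint8)
    x0,y0,x1,y1=box; k=np.zeros_like(m); k[y0:y1,x0:x1]=m[y0:y1,x0:x1]
    out=[]
    for q in cv2.findContours(k,cv2.RETR_EXTERNAL,cv2.CHAIN_APPROX_NONE)[0]:
        A=cv2.contourArea(q)
        if 300<A<9000:
            (u,v),r=cv2.minEnclosingCircle(q)
            if A>.6*np.pi*r*r: out.append((round(u,1),round(v,1),round(r,1),A))
    return out
E
python3 - <<'E'
from rolls import *
c=ctrl.camera("wrist"); np.savez("w8.npz",E=np.array(c["extrinsics"])); cv2.imwrite("w8full.png",c["pixels"]); p,r=tool(); print(p)
for n,w in (("r1",(.4286,-.3123,.034)),("r2",(.4001,-.3822,.034))): print(n,proj(c,w).round(1),proj(c,np.array(w)+[.02,0,0]).round(1))
for q in rolls(c): print(q,plane(c,q[:2],.03).round(4))
E
```

```text
ee_pos: [0.4406, -0.276, 0.2569]
eef_rot: [3.141, 0.0, 1.607]
[ 0.4405904  -0.2752936   0.25698467]
r1 [265.5 209.5] [280.4 210. ]
r2 [243.6 257.1] [257.9 257.6]
(535.8, 354.5, 31.0, 2067.5) [ 0.8777 -0.5428  0.03  ]
(243.7, 253.0, 17.0, 751.5) [ 0.3998 -0.3777  0.03  ]
(264.5, 206.5, 16.6, 754.5) [ 0.4271 -0.3092  0.03  ]
```

```bash
echo '[[-0.0365,-0.0125,0.03,0,0,0],[0,0,0.04,0,0,0],[0,0,0.03,0,0,0],[0,0,0,0,0,0],[0,0,0,0,0,0]]' > mv.in && python3 shift.py mv.in 0.06 | sed -n 2,3p
cat >> rolls.py <<'E'
def cores(c):  # brown core with its dark bore: centre of its outline
    im=c["pixels"].astype(int); m=((im[:,:,2]-im[:,:,0])>25).astype(np.uint8)
    m[:,:0]=0; out=[]
    for q in cv2.findContours(cv2.morphologyEx(m,cv2.MORPH_CLOSE,np.ones((5,5))),cv2.RETR_EXTERNAL,cv2.CHAIN_APPROX_NONE)[0]:
        if 60<cv2.contourArea(q)<3000 and len(q)>5:
            (u,v),(w,h),an=cv2.fitEllipse(q)
            if max(w,h)<1.6*min(w,h): out.append((round(u,1),round(v,1),round(w,1),round(h,1)))
    return out
E
python3 - <<'E'
from rolls import *
c=ctrl.camera("wrist"); p,r=tool(); print(p); cv2.imwrite("w9full.png",c["pixels"])
a=dict(c); a["extrinsics"]=np.load("w8.npz")["E"]; a["pixels"]=cv2.imread("w8full.png")
A=[q for q in cores(a) if 200<q[0]<300]; B=[q for q in cores(c)]
print(A,B,rolls(c))
for q in A: print("a",plane(a,q[:2],.034).round(4))
for q in B:
    print("b",plane(c,q[:2],.034).round(4))
    for s in A:
        x,e=cross([ray(a,s[:2]),ray(c,q[:2])]); print(s,q,x.round(4),np.round(e,4)) if e[0]<.004 else 0
E
```

```text
ee_pos: [0.4296, -0.3122, 0.1578]
eef_rot: [3.141, 0.001, 1.609]
[ 0.42984088 -0.31262399  0.15854804]
[(243.4, 256.6, 15.4, 21.4), (264.4, 209.0, 17.2, 17.8)] [(243.2, 263.2, 20.6, 22.8), (272.9, 199.7, 23.4, 24.3)] [(535.8, 354.5, 31.0, 2070.5), (244.5, 258.0, 22.3, 1277.0), (272.9, 197.1, 21.4, 1291.0)]
a [ 0.3998 -0.3814  0.034 ]
a [ 0.4271 -0.3117  0.034 ]
b [ 0.3982 -0.3823  0.034 ]
(243.4, 256.6, 15.4, 21.4) (243.2, 263.2, 20.6, 22.8) [ 0.4019 -0.3678  0.0655] [0.0008 0.0008]
(264.4, 209.0, 17.2, 17.8) (243.2, 263.2, 20.6, 22.8) [ 0.435  -0.2134  0.4035] [0.0024 0.0024]
b [ 0.4272 -0.3118  0.034 ]
(243.4, 256.6, 15.4, 21.4) (272.9, 199.7, 23.4, 24.3) [ 0.4292 -0.2354  0.3678] [0.0023 0.0023]
(264.4, 209.0, 17.2, 17.8) (272.9, 199.7, 23.4, 24.3) [ 0.4271 -0.3123  0.0319] [0.0001 0.0001]
```

Roll_1 triangulates to (0.4271,-0.312) with its top at z=0.032 (expected 0.034). Lower and grip.

```bash
echo '[[0.0008,-0.0025,0.04,0,0,0],[0,0,0.045,0,0,0],[0,0,0.035,0,0,0],[0,0,0.02,0,0,0],[0,0,0,0,0,0],[0,0,0,0,0,0]]' > mv.in && python3 shift.py mv.in 0.06 | sed -n 2,4p
echo '[[0,0,0.012,0,0,0],[0,0,0,0,0,0]]' > mv.in && python3 shift.py mv.in | sed -n 2,4p
echo '[[0,0,0,0,0,0],[0,0,0,0,0,0],[0,0,0,0,0,0],[0,0,0,0,0,0],[0,0,0,0,0,0]]' > mv.in && python3 shift.py mv.in 0.02 15
```

```text
ee_pos: [0.4274, -0.3126, 0.0184]
eef_rot: [3.14, 0.002, 1.608]
force: [0.2, 0.5, 0.2]
ee_pos: [0.4263, -0.3121, 0.0043]
eef_rot: [3.141, 0.0, 1.608]
force: [-0.2, 0.4, 0.8]
time_s: 24.4
ee_pos: [0.4264, -0.3122, 0.0047]
eef_rot: [3.141, 0.0, 1.608]
force: [-0.4, -0.6, 3.2]
grip_width: 0.0392
grip_force: 15.0
```

```bash
echo '[[0,0,-0.03,0,0,0],[0,0,-0.045,0,0,0],[0,0,-0.045,0,0,0],[0,0,-0.01,0,0,0],[0,0,0,0,0,0]]' > mv.in && python3 shift.py mv.in | sed -n 2,6p
echo '[[0.035,0.0052,0,0,0,0],[0.0455,0.0068,0,0,0,0],[0.0455,0.0068,0,0,0,0],[0.0455,0.0068,0,0,0,0],[0.0455,0.0068,0,0,0,0],[0.0455,0.0068,0,0,0,0],[0.04,0.006,0,0,0,0],[0.0219,0.0032,0,0,0,0],[0,0,0,0,0,0],[0,0,0,0,0,0]]' > mv.in && python3 shift.py mv.in
python3 - <<'E'
from rolls import *
c=ctrl.camera("wrist"); p,r=tool(); print(p, r.inv().apply(np.array([.4627,.0137,p[2]])-p).round(4)); cv2.imwrite("w10full.png",c["pixels"])
q=[k for k in cores(c) if 230<k[0]<320 and 180<k[1]<330]; print(q,[plane(c,k[:2],p[2]-.0047+.034).round(4) for k in q],proj(c,p+[0,0,.03]))
E
```

```text
ee_pos: [0.4267, -0.3124, 0.1356]
eef_rot: [3.14, 0.002, 1.608]
force: [0.6, -0.4, -1.5]
grip_width: 0.0388
grip_force: 15.0
time_s: 25.9
ee_pos: [0.4619, 0.0139, 0.1328]
eef_rot: [-3.139, -0.0, 1.609]
force: [0.8, -0.8, 0.5]
grip_width: 0.0387
grip_force: 15.0
[0.46203627 0.01336886 0.1331181 ] [ 0.0003  0.0007 -0.    ]
[(276.5, 263.8, 43.5, 47.0)] [array([0.4628, 0.0147, 0.1624])] [274.9701933  266.52088414]
```

```bash
echo '[[0,0,0.03,0,0,0],[0,0,0.02,0,0,0],[0,0,0,0,0,0]]' > mv.in && python3 shift.py mv.in | sed -n 2,4p
echo '[[0,0,0.006,0,0,0],[0,0,0.006,0,0,0],[0,0,0,0,0,0]]' > mv.in && python3 shift.py mv.in | sed -n 2,4p
echo '[[0,0,0.006,0,0,0],[0,0,0,0,0,0]]' > mv.in && python3 shift.py mv.in | sed -n 2,6p
```

```text
ee_pos: [0.461, 0.0129, 0.0818]
eef_rot: [-3.137, -0.0, 1.606]
force: [0.6, -0.1, 0.4]
ee_pos: [0.4626, 0.0137, 0.0722]
eef_rot: [-3.141, -0.0, 1.607]
force: [0.3, 0.7, -0.9]
ee_pos: [0.4624, 0.0139, 0.066]
eef_rot: [-3.141, -0.0, 1.608]
force: [0.0, 0.0, -1.1]
grip_width: 0.0393
grip_force: 15.0
```

Roll bottom is 12 mm below the spindle top with no force, so it is threaded. Keep lowering.

```bash
echo '[[0,0,0.006,0,0,0],[0,0,0.006,0,0,0],[0,0,0,0,0,0]]' > mv.in && python3 shift.py mv.in | sed -n 2,4p
echo '[[0,0,0.005,0,0,0],[0,0,0,0,0,0]]' > mv.in && python3 shift.py mv.in | sed -n 2,4p
```

```text
ee_pos: [0.4621, 0.0139, 0.0535]
eef_rot: [-3.14, -0.0, 1.608]
force: [-0.2, 0.4, -0.9]
ee_pos: [0.4624, 0.0139, 0.0488]
eef_rot: [-3.141, -0.0, 1.608]
force: [-0.1, -0.8, -0.9]
```

```bash
echo '[[0,0,0.0015,0,0,0],[0,0,0,0,0,0]]' > mv.in && python3 shift.py mv.in | sed -n 2,4p
echo '[[0,0,0,0,0,0],[0,0,0,0,0,0],[0,0,0,0,0,0],[0,0,-0.02,0,0,0],[0,0,-0.04,0,0,0],[0,0,-0.05,0,0,0],[-0.03,0,-0.04,0,0,0],[-0.04,0,-0.03,0,0,0],[0,0,0,0,0,0],[0,0,0,0,0,0]]' > mv.in && python3 shift.py mv.in 0.054
python3 - <<'E'
from rolls import *
c=ctrl.camera("wrist"); q=[k for k in cores(c) if 200<k[0]<340 and k[1]<330]; print(q,[plane(c,k[:2],.077).round(4) for k in q]); print([proj(c,(.4627,.0137,z)).round(1) for z in (.077,.11)])
R_=rolls(c,(200,0,340,330)); print(R_,[plane(c,k[:2],.077).round(4) for k in R_]); np.savez("w11.npz",E=np.array(c["extrinsics"])); cv2.imwrite("w11full.png",c["pixels"])
E
```

```text
ee_pos: [0.4626, 0.0139, 0.0478]
eef_rot: [-3.142, -0.0, 1.608]
force: [-0.1, 0.5, -1.2]
time_s: 28.45
ee_pos: [0.4651, -0.0564, 0.2278]
eef_rot: [3.141, -0.0, 1.606]
force: [0.6, 0.9, -0.5]
grip_width: 0.0539
grip_force: 0.0
[(276.2, 127.8, 24.2, 25.0)] [array([0.4634, 0.0146, 0.077 ])]
[array([275.5, 128.6]), array([275.5, 128.8])]
[] []
```

```bash
echo '[[-0.035,-0.009,0,0,0,0],[-0.045,-0.011,0,0,0,0],[-0.045,-0.011,0,0,0,0],[-0.045,-0.011,0,0,0,0],[-0.045,-0.012,0,0,0,0],[-0.045,-0.012,0,0,0,0],[-0.045,-0.012,0,0,0,0],[0,0,0,0,0,0],[0,0,0,0,0,0]]' > mv.in && python3 shift.py mv.in 0.06 | sed -n 2,3p
python3 - <<'E'
from rolls import *
c=ctrl.camera("wrist"); np.savez("w8.npz",E=np.array(c["extrinsics"])); cv2.imwrite("w8full.png",c["pixels"]); p,r=tool(); print(p)
print(proj(c,(.399,-.382,.034)))
for q in cores(c): print(q,plane(c,q[:2],.034).round(4))
E
echo '[[-0.007,0,0.035,0,0,0],[0,0,0.035,0,0,0],[0,0,0,0,0,0],[0,0,0,0,0,0]]' > mv.in && python3 shift.py mv.in | sed -n 2,3p
python3 - <<'E'
from rolls import *
c=ctrl.camera("wrist"); p,r=tool(); a=dict(c); a["extrinsics"]=np.load("w8.npz")["E"]; a["pixels"]=cv2.imread("w8full.png")
for q in cores(c):
    for s in cores(a):
        x,e=cross([ray(a,s[:2]),ray(c,q[:2])])
        if e[0]<.003 and abs(x[2]-.034)<.015: print(q,x.round(4),np.round(e,4),plane(c,q[:2],.034).round(4), r.inv().apply(plane(c,q[:2],.034)-p).round(4))
E
```

```text
ee_pos: [0.3985, -0.3631, 0.2262]
eef_rot: [-3.14, -0.002, 1.607]
[ 0.39886716 -0.36246503  0.22667742]
[275.62575206 202.98165515]
(274.9, 202.8, 18.8, 19.4) [ 0.3981 -0.3818  0.034 ]
ee_pos: [0.3995, -0.3697, 0.1587]
eef_rot: [-3.141, -0.0, 1.609]
(273.5, 212.0, 22.4, 23.3) [ 0.398  -0.3788  0.0466] [0. 0.] [ 0.398  -0.3822  0.034 ] [-0.0117 -0.0023  0.1256]
```

Roll_2 at (0.398,-0.382) consistently in three views. Grip it.

```bash
echo '[[-0.0122,-0.002,0.02,0,0,0],[0,0,0.045,0,0,0],[0,0,0.045,0,0,0],[0,0,0.03,0,0,0],[0,0,0,0,0,0],[0,0,0,0,0,0]]' > mv.in && python3 shift.py mv.in 0.06 | sed -n 2,4p
echo '[[0,0,0.0135,0,0,0],[0,0,0,0,0,0]]' > mv.in && python3 shift.py mv.in | sed -n 2,4p
echo '[[0,0,0,0,0,0],[0,0,0,0,0,0],[0,0,0,0,0,0],[0,0,0,0,0,0],[0,0,0,0,0,0]]' > mv.in && python3 shift.py mv.in 0.02 15
echo '[[0,0,-0.03,0,0,0],[0,0,-0.045,0,0,0],[0,0,-0.045,0,0,0],[0,0,-0.01,0,0,0],[0,0,0,0,0,0]]' > mv.in && python3 shift.py mv.in | sed -n 2,6p
```

```text
ee_pos: [0.3983, -0.3837, 0.02]
eef_rot: [3.14, 0.002, 1.608]
force: [0.1, -0.3, 0.6]
ee_pos: [0.3974, -0.383, 0.0045]
eef_rot: [3.141, 0.0, 1.608]
force: [-0.0, -0.2, 0.6]
time_s: 31.2
ee_pos: [0.3974, -0.3832, 0.0048]
eef_rot: [3.141, 0.001, 1.608]
force: [-1.1, 1.0, 6.0]
grip_width: 0.0398
grip_force: 15.0
ee_pos: [0.3976, -0.3834, 0.1356]
eef_rot: [3.14, 0.002, 1.608]
force: [-0.3, 0.1, -1.8]
grip_width: 0.0395
grip_force: 15.0
```

```bash
echo '[[0.035,0.008,0,0,0,0],[0.045,0.01,0,0,0,0],[0.045,0.01,0,0,0,0],[0.045,0.01,0,0,0,0],[0.045,0.011,0,0,0,0],[0.045,0.011,0,0,0,0],[0.045,0.01,0,0,0,0],[0.0445,0.0098,0,0,0,0],[0,0,0,0,0,0],[0,0,0,0,0,0]]' > mv.in && python3 shift.py mv.in
python3 - <<'E'
from rolls import *
c=ctrl.camera("wrist"); p,r=tool(); print(p, r.inv().apply(np.array([.4643,-.0312,p[2]])-p).round(4))
q=[k for k in cores(c) if 200<k[0]<340 and k[1]<330]; print(q,[(plane(c,k[:2],p[2]-.0047+.034).round(4),plane(c,k[:2],.077).round(4)) for k in q])
E
```

```text
time_s: 32.7
ee_pos: [0.4633, -0.0301, 0.1326]
eef_rot: [-3.139, -0.0, 1.61]
force: [0.4, -0.3, -0.6]
grip_width: 0.0396
grip_force: 15.0
[ 0.46338573 -0.0309413   0.13291536] [-0.0003  0.0009 -0.    ]
[(276.5, 262.7, 43.4, 47.1), (277.9, 164.1, 32.9, 33.2)] [(array([ 0.4642, -0.0287,  0.1622]), array([ 0.4657, -0.0672,  0.077 ])), (array([0.4627, 0.0241, 0.1622]), array([0.4634, 0.0143, 0.077 ]))]
```

```bash
echo '[[-0.0003,0.0006,0.03,0,0,0],[0,0,0.02,0,0,0],[0,0,0,0,0,0]]' > mv.in && python3 shift.py mv.in | sed -n 2,4p
echo '[[0,0,0.006,0,0,0],[0,0,0.006,0,0,0],[0,0,0,0,0,0]]' > mv.in && python3 shift.py mv.in | sed -n 2,4p
echo '[[0,0,0.006,0,0,0],[0,0,0,0,0,0]]' > mv.in && python3 shift.py mv.in | sed -n 2,6p
```

```text
ee_pos: [0.4628, -0.0321, 0.0816]
eef_rot: [-3.136, -0.001, 1.606]
force: [-0.7, 1.3, -1.2]
ee_pos: [0.4646, -0.0313, 0.0722]
eef_rot: [-3.141, -0.0, 1.607]
force: [-0.5, 0.6, -1.0]
ee_pos: [0.4645, -0.031, 0.0659]
eef_rot: [-3.141, -0.0, 1.608]
force: [0.2, -0.2, -0.8]
grip_width: 0.0398
grip_force: 15.0
```

```bash
echo '[[0,0,0.006,0,0,0],[0,0,0.006,0,0,0],[0,0,0,0,0,0]]' > mv.in && python3 shift.py mv.in | sed -n 2,4p
echo '[[0,0,0.0055,0,0,0],[0,0,0,0,0,0]]' > mv.in && python3 shift.py mv.in | sed -n 2,4p
echo '[[0,0,0.001,0,0,0],[0,0,0,0,0,0]]' > mv.in && python3 shift.py mv.in | sed -n 2,4p
echo '[[0,0,0,0,0,0],[0,0,0,0,0,0],[0,0,0,0,0,0],[0,0,-0.02,0,0,0],[0,0,-0.04,0,0,0],[0,0,-0.05,0,0,0],[-0.03,0,-0.04,0,0,0],[-0.04,0,-0.03,0,0,0],[0,0,0,0,0,0],[0,0,0,0,0,0]]' > mv.in && python3 shift.py mv.in 0.054
python3 - <<'E'
from rolls import *
c=ctrl.camera("wrist"); q=[k for k in cores(c) if 200<k[0]<340 and k[1]<330]; print(q,[plane(c,k[:2],.077).round(4) for k in q]); print([proj(c,(x,y,z)).round(1) for x,y in ((.4627,.0137),(.4643,-.0303)) for z in (.077,.11)])
np.savez("w12.npz",E=np.array(c["extrinsics"])); cv2.imwrite("w12full.png",c["pixels"]); cv2.imwrite("pics/w12.png",cv2.resize(c["pixels"][60:260,200:400],None,fx=3,fy=3,interpolation=cv2.INTER_CUBIC))
E
```

```text
ee_pos: [0.4642, -0.031, 0.0535]
eef_rot: [-3.14, -0.0, 1.608]
force: [-0.4, 0.3, -0.5]
ee_pos: [0.4644, -0.031, 0.0482]
eef_rot: [-3.141, -0.0, 1.608]
force: [0.0, 0.2, -0.3]
ee_pos: [0.4647, -0.0311, 0.0479]
eef_rot: [3.141, 0.0, 1.608]
force: [1.6, -0.4, -1.0]
time_s: 35.25
ee_pos: [0.4671, -0.1014, 0.2277]
eef_rot: [3.141, -0.0, 1.606]
force: [1.1, 0.7, -0.9]
grip_width: 0.0536
grip_force: 0.0
[(276.4, 127.1, 24.4, 25.0), (275.8, 82.3, 24.9, 26.5)] [array([ 0.4655, -0.0297,  0.077 ]), array([0.4633, 0.0145, 0.077 ])]
[array([275.2,  83.1]), array([275.1,  78.3]), array([275.2, 127.7]), array([275.1, 127.8])]
```

Both rolls on spindles 1 and 2 (within about 1.5 mm, 44.2 mm apart). Now back to the bar to close the cover.

```bash
echo '[[0,0,-0.04,0,0,0.1],[0,0,-0.045,0,0,0.1],[0,0,-0.045,0,0,0.1],[0,0,-0.025,0,0,0.14],[0,0,0,0,0,0.14],[0,0,0,0,0,0.14],[0,0,0,0,0,0.14],[0,0,0,0,0,0.14],[0,0,0,0,0,0.14],[0,0,0,0,0,0.14]]' > mv.in && python3 shift.py mv.in 0.04
echo '[[0,0,0,0,0,0.14],[0,0,0,0,0,0.148],[0,0,0,0,0,0],[0,0,0,0,0,0]]' > mv.in && python3 shift.py mv.in
python3 - <<'E'
from rolls import *
p,r=tool(); print(r.inv().apply(np.array([.4627,.1914,.3804])-p).round(4),r.as_euler("xyz").round(3))
c=ctrl.camera("wrist"); a=dict(c);a["extrinsics"]=np.load("w11.npz")["E"]; b=dict(c);b["extrinsics"]=np.load("w12.npz")["E"]
print(cross([ray(a,(276.2,127.8)),ray(b,(275.8,82.3))]))
E
```

```text
time_s: 36.3
ee_pos: [0.4673, -0.0999, 0.3814]
eef_rot: [-3.14, 0.002, 0.323]
force: [-0.2, 0.2, 0.4]
grip_width: 0.04
grip_force: 0.0
time_s: 36.7
ee_pos: [0.4673, -0.1003, 0.382]
eef_rot: [-3.141, 0.001, 0.045]
force: [-0.2, 0.0, 0.5]
grip_width: 0.0403
grip_force: 0.0
[ 0.0086 -0.2916  0.0017] [-3.141e+00  1.000e-03  4.500e-02]
(array([0.46332777, 0.01456275, 0.07663056]), [np.float64(3.2200862064617e-05), np.float64(3.220086206450362e-05)])
```

Roll in spindle 2 triangulates to top z=0.0766 (0.077 when fully down).

```bash
echo '[[0.0012,-0.03,0,0,0,0.007],[0.0014,-0.045,0,0,0,0],[0.0012,-0.045,0,0,0,0],[0.0012,-0.045,0,0,0,0],[0.0012,-0.045,0,0,0,0],[0.0012,-0.042,0,0,0,0],[0.0012,-0.0396,0,0,0,0],[0,0,0,0,0,0],[0,0,0,0,0,0]]' > mv.in && python3 shift.py mv.in
python3 - <<'E'
from rolls import *
c=ctrl.camera("wrist"); p,r=tool(); g=cv2.cvtColor(c["pixels"],cv2.COLOR_BGR2GRAY)
print(p,proj(c,(.4627,.1914,.333)),proj(c,p))
for row in (200,215,228,240): print(row,[int(v) for v in g[row,230:330:3]])
E
```

```text
time_s: 37.65
ee_pos: [0.4659, 0.1913, 0.3824]
eef_rot: [3.141, 0.001, 0.037]
force: [-0.0, 1.0, 0.0]
grip_width: 0.0399
grip_force: 0.0
[0.46602672 0.19045643 0.38260349] [277.08739426 225.46131816] [279.05315543 244.49246952]
200 [118, 120, 77, 85, 122, 120, 121, 112, 236, 227, 234, 186, 136, 132, 165, 192, 206, 208, 163, 224, 243, 225, 192, 200, 222, 157, 202, 212, 226, 227, 179, 154, 156, 157]
215 [72, 77, 77, 75, 72, 76, 76, 78, 75, 79, 79, 77, 79, 120, 166, 192, 206, 206, 255, 225, 242, 229, 228, 227, 227, 151, 207, 148, 194, 224, 161, 163, 166, 168]
228 [69, 70, 69, 73, 71, 73, 73, 76, 74, 75, 76, 76, 35, 31, 171, 191, 206, 210, 17, 232, 239, 226, 230, 227, 228, 226, 227, 189, 181, 44, 252, 255, 255, 255]
240 [189, 191, 192, 63, 46, 72, 88, 49, 73, 80, 75, 78, 29, 33, 170, 191, 206, 208, 150, 174, 190, 188, 229, 184, 166, 157, 189, 34, 127, 192, 190, 193, 192, 191]
```

```bash
echo '[[-0.003,0,0.03,0,0,0],[0,0,0.03,0,0,0],[0,0,0.012,0,0,0],[0,0,0,0,0,0]]' > mv.in && python3 shift.py mv.in 0.034 | sed -n 2,4p
echo '[[0,0,0,0,0,0],[0,0,0,0,0,0],[0,0,0,0,0,0],[0,0,0,0,0,0],[0,0,0,0,0,0]]' > mv.in && python3 shift.py mv.in 0 50
```

```text
ee_pos: [0.4629, 0.1897, 0.3101]
eef_rot: [3.141, 0.002, 0.032]
force: [-0.0, 0.6, 1.2]
time_s: 38.6
ee_pos: [0.4633, 0.1907, 0.3116]
eef_rot: [-3.141, -0.001, 0.033]
force: [-0.6, -0.9, 6.2]
grip_width: 0.008
grip_force: 50.0
```

```bash
echo '[[0,0.0225,-0.0045,0,0,0],[0,0.0283,-0.003,0,0,0],[0,0,0,0,0,0]]' > mv.in && python3 shift.py mv.in | sed -n 2,5p
echo '[[0,0.0285,0.0006,0,0,0],[0,0.0283,0.0042,0,0,0],[0,0,0,0,0,0]]' > mv.in && python3 shift.py mv.in | sed -n 2,5p
echo '[[0,0.0275,0.0077,0,0,0],[0,0.0262,0.011,0,0,0],[0,0,0,0,0,0]]' > mv.in && python3 shift.py mv.in | sed -n 2,5p
```

```text
ee_pos: [0.4651, 0.1382, 0.3199]
eef_rot: [-3.141, -0.003, 0.031]
force: [-2.4, -1.4, 12.0]
grip_width: 0.0081
ee_pos: [0.4671, 0.0808, 0.3149]
eef_rot: [3.141, -0.003, 0.03]
force: [-1.8, -5.5, 12.8]
grip_width: 0.0088
ee_pos: [0.4689, 0.0264, 0.2958]
eef_rot: [3.139, -0.003, 0.03]
force: [-1.1, -9.2, 12.8]
grip_width: 0.0085
```

```bash
echo '[[0,0.0258,0.0123,0,0,0],[0,0.0234,0.016,0,0,0],[0,0,0,0,0,0]]' > mv.in && python3 shift.py mv.in | sed -n 2,5p
echo '[[0,0.0213,0.0190,0,0,0],[0,0.0190,0.0214,0,0,0],[0,0,0,0,0,0]]' > mv.in && python3 shift.py mv.in | sed -n 2,5p
```

```text
ee_pos: [0.4701, -0.022, 0.2654]
eef_rot: [3.14, 0.0, 0.031]
force: [3.6, -4.4, -0.4]
grip_width: 0.0085
ee_pos: [0.4713, -0.062, 0.2243]
eef_rot: [3.14, 0.001, 0.031]
force: [2.8, -4.5, -1.6]
grip_width: 0.0085
```

```bash
echo '[[0,0.0164,0.0236,0,0,0],[0,0.0135,0.0253,0,0,0],[0,0.0104,0.0268,0,0,0],[0,0,0,0,0,0]]' > mv.in && python3 shift.py mv.in | sed -n 2,5p
echo '[[0,0.0071,0.0278,0,0,0],[0,0,0,0,0,0]]' > mv.in && python3 shift.py mv.in | sed -n 2,5p
```

```text
ee_pos: [0.4726, -0.1009, 0.1478]
eef_rot: [-3.141, 0.001, 0.032]
force: [4.6, -0.8, -3.6]
grip_width: 0.0084
ee_pos: [0.4729, -0.1073, 0.1203]
eef_rot: [-3.141, 0.001, 0.032]
force: [5.1, 0.8, -4.3]
grip_width: 0.0085
```

```bash
echo '[[0,0.002,0.013,0,0,0],[0,0.0015,0.012,0,0,0],[0,0,0,0,0,0]]' > mv.in && python3 shift.py mv.in | sed -n 2,5p
echo '[[0,0.0002,0.003,0,0,0],[0,0,0,0,0,0]]' > mv.in && python3 shift.py mv.in | sed -n 2,5p
echo '[[0,0.0001,0.002,0,0,0],[0,0,0,0,0,0]]' > mv.in && python3 shift.py mv.in | sed -n 2,5p
```

```text
ee_pos: [0.4731, -0.1103, 0.0963]
eef_rot: [-3.14, 0.0, 0.033]
force: [4.7, 5.9, -3.1]
grip_width: 0.0084
ee_pos: [0.4733, -0.1103, 0.095]
eef_rot: [-3.141, -0.001, 0.033]
force: [-3.5, 8.7, 12.9]
grip_width: 0.0084
ee_pos: [0.4734, -0.1104, 0.0942]
eef_rot: [-3.141, -0.001, 0.033]
force: [-11.0, 10.9, 30.1]
grip_width: 0.0085
```

```bash
echo '[[-0.001,-0.001,0.001,0,0,0],[0,0,0,0,0,0]]' > mv.in && python3 shift.py mv.in | sed -n 2,5p
echo '[[0,0,0.001,0,0,0],[0,0,0,0,0,0]]' > mv.in && python3 shift.py mv.in | sed -n 2,5p
```

```text
ee_pos: [0.4734, -0.1104, 0.0939]
eef_rot: [3.14, -0.004, 0.033]
force: [-6.0, 5.3, 30.2]
grip_width: 0.0087
ee_pos: [0.4731, -0.1105, 0.0915]
eef_rot: [3.14, -0.003, 0.033]
force: [6.6, -0.3, 2.5]
grip_width: 0.0086
```

The force dropped from 30 to 2.5 N, so the catch is passing. Follow down in small steps until the seal is felt.

```bash
echo '[[0,0,0.002,0,0,0],[0,0,0,0,0,0]]' > mv.in && python3 shift.py mv.in | sed -n 2,4p
echo '[[0,0,0.002,0,0,0],[0,0,0,0,0,0]]' > mv.in && python3 shift.py mv.in | sed -n 2,4p
```

```text
ee_pos: [0.4731, -0.1106, 0.0889]
eef_rot: [3.14, -0.003, 0.033]
force: [6.7, -1.1, 2.6]
ee_pos: [0.473, -0.1106, 0.0865]
eef_rot: [3.14, -0.003, 0.033]
force: [8.5, -2.6, -3.1]
```

```bash
echo '[[0,0,0.002,0,0,0],[0,0,0,0,0,0]]' > mv.in && python3 shift.py mv.in | sed -n 2,4p
echo '[[0,0,0.002,0,0,0],[0,0,0,0,0,0]]' > mv.in && python3 shift.py mv.in | sed -n 2,4p
```

```text
ee_pos: [0.473, -0.1107, 0.0842]
eef_rot: [3.14, -0.002, 0.033]
force: [9.9, -3.2, -6.2]
ee_pos: [0.473, -0.1107, 0.0823]
eef_rot: [3.14, -0.002, 0.033]
force: [8.8, -2.9, -3.7]
```

```bash
echo '[[0,0,0.001,0,0,0],[0,0,0,0,0,0]]' > mv.in && python3 shift.py mv.in | sed -n 2,4p
echo '[[0,0,0.001,0,0,0],[0,0,0,0,0,0]]' > mv.in && python3 shift.py mv.in | sed -n 2,4p
```

```text
ee_pos: [0.4731, -0.1108, 0.0818]
eef_rot: [3.14, -0.003, 0.033]
force: [5.8, -2.1, 2.4]
ee_pos: [0.4731, -0.1107, 0.0811]
eef_rot: [3.14, -0.003, 0.033]
force: [4.3, -2.1, 7.5]
```

Home reached (contact rising at z≈0.081). Release, rise and go over the rear fastener.

```bash
echo '[[0,0,0,0,0,0],[0,0,0,0,0,0],[0,0,0,0,0,0],[0,0,-0.025,0,0,0],[0,0,-0.04,0,0,0],[0,0,-0.03,0,0,0],[0,0,0,0,0,0],[0,0,0,0,0,0]]' > mv.in && python3 shift.py mv.in 0.03
python3 - <<'E'
from h import *
p,r=tool(); print(r.inv().apply(np.array([.5058,-.0376,.1175])-p).round(4)); c=ctrl.camera("wrist"); g=cv2.cvtColor(c["pixels"],cv2.COLOR_BGR2GRAY)
print([proj(c,(.474,-.1105,z)).round(1) for z in (.102,.114)])
print([int(v) for v in g[215,262:300:1]])
for n,w in (("F",(.4355,-.0395)),("R",(.5058,-.0376))): print(n,[proj(c,(*w,z)).round(1) for z in (.133,.145)])
n,l,st,ce=cv2.connectedComponentsWithStats((g<45).astype(np.uint8))
print([(ce[i].round(0).tolist(),st[i].tolist()) for i in range(1,n) if 60<st[i][4]<2500 and 120<ce[i][0]<270])
E
```

```text
time_s: 43.8
ee_pos: [0.4718, -0.1102, 0.1753]
eef_rot: [3.141, -0.0, 0.033]
force: [-0.2, -0.0, 0.0]
grip_width: 0.0297
grip_force: 0.0
[ 0.0363 -0.0715  0.0578]
[array([277.7, 211. ]), array([277.8, 214.8])]
[86, 86, 84, 84, 84, 84, 86, 85, 85, 106, 183, 206, 226, 233, 238, 249, 241, 240, 240, 236, 216, 101, 79, 85, 87, 89, 88, 89, 89, 92, 88, 88, 90, 91, 91, 90, 92, 91]
F [array([186.2, 265.3]), array([181.8, 272.1])]
R [array([180.1, 176.7]), array([175. , 179.4])]
[([183.0, 174.0], [173, 149, 22, 51, 912]), ([246.0, 281.0], [235, 236, 30, 70, 780])]
```

```bash
echo '[[0.018,-0.036,0,0,0,0],[0.0183,-0.0355,0,0,0,-0.025],[0,0,0.02,0,0,0],[0,0,0,0,0,0]]' > mv.in && python3 shift.py mv.in 0.036 | sed -n 2,4p
python3 - <<'E'
from h import *
p,r=tool(); print(p,r.as_euler("xyz").round(3)); c=ctrl.camera("wrist"); g=cv2.cvtColor(c["pixels"],cv2.COLOR_BGR2GRAY)
print(proj(c,p),proj(c,(.5058,-.0376,.133)))
n,l,st,ce=cv2.connectedComponentsWithStats((g<45).astype(np.uint8))
for i in range(1,n):
    if 60<st[i][4]<2500 and 200<ce[i][0]<350 and ce[i][1]<330:
        print(ce[i].round(1),st[i].tolist(),cv2.minAreaRect(np.argwhere(l==i)[:,::-1].astype(np.float32)))
E
```

```text
ee_pos: [0.5044, -0.0367, 0.1522]
eef_rot: [-3.14, 0.006, 0.059]
force: [0.0, -0.8, -0.9]
[ 0.50438845 -0.0366728   0.15223036] [-3.14   0.006  0.059]
[277.74024599 244.60602368] [279.11549052 232.45303217]
[344.4  21.6] [327, 0, 50, 61, 1211] ((340.9000244140625, 20.800003051757812), (31.200000762939453, 75.4000015258789), 36.869895935058594)
[277.7 226.3] [271, 198, 14, 58, 705] ((277.7388000488281, 226.4940643310547), (12.633101463317871, 57.12161636352539), 1.3019529581069946)
[238.2 271.6] [228, 236, 18, 70, 267] ((238.317626953125, 270.5705871582031), (11.28038501739502, 70.39393615722656), 12.528807640075684)
[314.6 275. ] [307, 236, 19, 70, 549] ((314.4855041503906, 270.5030517578125), (70.61072540283203, 11.234870910644531), 78.02386474609375)
[275.8 294.4] [270, 284, 13, 22, 232] ((276.0, 294.5), (21.0, 12.0), 90.0)
```

```bash
echo '[[0.0012,0.0005,0.02,0,0,0],[0,0,0.0145,0,0,0],[0,0,0,0,0,0]]' > mv.in && python3 shift.py mv.in | sed -n 2,4p
echo '[[0,0,0,0,0,0],[0,0,0,0,0,0],[0,0,0,0,0,0],[0,0,0,0,0,0],[0,0,0,0,0,0]]' > mv.in && python3 shift.py mv.in 0 25 | sed -n 2,6p
echo '[[0,0,0,0,0,-0.14],[0,0,0,0,0,-0.14],[0,0,0,0,0,-0.14],[0,0,0,0,0,-0.14]]' > mv.in && python3 shift.py mv.in
```

```text
ee_pos: [0.506, -0.0386, 0.1198]
eef_rot: [-3.141, 0.003, 0.057]
force: [-0.1, 0.0, -0.2]
ee_pos: [0.5073, -0.0376, 0.1218]
eef_rot: [-3.141, -0.001, 0.058]
force: [-0.4, 4.9, 5.2]
grip_width: 0.0098
grip_force: 25.0
time_s: 45.5
ee_pos: [0.5071, -0.037, 0.1217]
eef_rot: [-3.14, -0.001, 0.624]
force: [-3.4, 9.4, 6.5]
grip_width: 0.0092
grip_force: 25.0
```

Grip is shallow (z 0.1217). Regrip deeper before continuing.

```bash
echo '[[0,0,0,0,0,0],[0,0,0,0,0,0],[0,0,0,0,0,0],[-0.0008,0,0.008,0,0,0],[0,0,0,0,0,0]]' > mv.in && python3 shift.py mv.in 0.03 | sed -n 2,4p
echo '[[0,0,0,0,0,0],[0,0,0,0,0,0],[0,0,0,0,0,0],[0,0,0,0,0,0],[0,0,0,0,0,0]]' > mv.in && python3 shift.py mv.in 0 25 | sed -n 2,6p
echo '[[0,0,0,0,0,-0.14],[0,0,0,0,0,-0.14],[0,0,0,0,0,-0.14],[0,0,0,0,0,-0.14],[0,0,0,0,0,-0.14],[0,0,0,0,0,-0.14],[0,0,0,0,0,-0.145],[0,0,0,0,0,0]]' > mv.in && python3 shift.py mv.in
```

```text
ee_pos: [0.5058, -0.0386, 0.1119]
eef_rot: [-3.14, 0.001, 0.617]
force: [-0.6, -0.5, 0.5]
ee_pos: [0.5059, -0.0376, 0.1132]
eef_rot: [-3.139, 0.0, 0.618]
force: [-4.7, 6.1, 3.7]
grip_width: 0.0097
grip_force: 25.0
time_s: 47.3
ee_pos: [0.5059, -0.0377, 0.1131]
eef_rot: [-3.14, -0.002, 1.608]
force: [-5.6, 6.2, 2.6]
grip_width: 0.0096
grip_force: 25.0
```

```bash
echo '[[0,0,0,0,0,0],[0,0,0,0,0,0],[0,0,0,0,0,0],[0,0,-0.04,0,0,0],[0,0,-0.015,0,0,0],[0,-0.035,0,0,0,0],[0,-0.0353,0,0,0,-0.14],[0,0,0,0,0,-0.14],[0,0,0,0,0,-0.14],[0,0,0,0,0,-0.14]]' > mv.in && python3 shift.py mv.in 0.036 | sed -n 2,4p
echo '[[0,0,0,0,0,-0.14],[0,0,0,0,0,-0.14],[0,0,0,0,0,-0.14],[0,0,0,0,0,-0.14],[0,0,0,0,0,-0.14],[0,0,0,0,0,-0.14],[0,0,0,0,0,-0.14],[0,0,0.01,0,0,0],[0,0,0,0,0,0]]' > mv.in && python3 shift.py mv.in
python3 - <<'E'
from h import *
p,r=tool(); print(p,r.as_euler("xyz").round(3),r.inv().apply(np.array([.4352,-.0397,.1135])-p).round(4)); c=ctrl.camera("wrist"); g=cv2.cvtColor(c["pixels"],cv2.COLOR_BGR2GRAY)
print(proj(c,p))
n,l,st,ce=cv2.connectedComponentsWithStats((g<45).astype(np.uint8))
for i in range(1,n):
    if 60<st[i][4]<2500 and 200<ce[i][0]<350 and ce[i][1]<330:
        print(ce[i].round(1),st[i].tolist(),cv2.minAreaRect(np.argwhere(l==i)[:,::-1].astype(np.float32)))
E
```

```text
ee_pos: [0.4362, -0.0409, 0.1684]
eef_rot: [3.141, 0.001, 2.168]
force: [0.3, 0.1, -0.8]
time_s: 49.2
ee_pos: [0.4356, -0.0407, 0.1568]
eef_rot: [3.141, -0.002, 3.138]
force: [-0.5, 0.5, 0.2]
grip_width: 0.0359
grip_force: 0.0
[ 0.43561592 -0.04070854  0.15678292] [ 3.141e+00 -2.000e-03  3.138e+00] [0.0003 0.001  0.0433]
[274.46162846 242.50630327]
[214.3  64.8] [201, 56, 42, 19, 153] ((221.5, 65.0), (41.0, 18.0), 0.0)
[261.7  59.2] [237, 57, 48, 5, 93] ((260.498291015625, 59.02931594848633), (47.036338806152344, 2.2314369678497314), 3.3664605617523193)
[222.2  84.6] [201, 78, 38, 12, 69] ((220.0338134765625, 85.20819091796875), (4.235505104064941, 38.59678649902344), 72.6459732055664)
[276.8 226.5] [270, 199, 14, 56, 701] ((276.5, 226.5), (55.0, 13.0), 90.0)
[237.2 276.5] [227, 236, 20, 70, 657] ((238.10487365722656, 270.8439025878906), (12.432061195373535, 71.0303726196289), 12.094757080078125)
[315.1 275.9] [307, 236, 19, 71, 611] ((314.5176696777344, 270.82940673828125), (71.26166534423828, 11.28038501739502), 77.47119140625)
[280.8 302.1] [258, 298, 46, 9, 375] ((280.5, 302.0), (8.0, 45.0), 90.0)
```

Rear wing now lies along y. Grip the front wing and turn it clockwise.

```bash
echo '[[0.0003,0.001,0.02,0,0,-0.015],[0,0,0.023,0,0,0],[0,0,0,0,0,0]]' > mv.in && python3 shift.py mv.in | sed -n 2,4p
echo '[[0,0,0,0,0,0],[0,0,0,0,0,0],[0,0,0,0,0,0],[0,0,0,0,0,0],[0,0,0,0,0,0]]' > mv.in && python3 shift.py mv.in 0 25 | sed -n 2,6p
echo '[[0,0,0,0,0,0.14],[0,0,0,0,0,0.14],[0,0,0,0,0,0.14],[0,0,0,0,0,0.14],[0,0,0,0,0,0.14],[0,0,0,0,0,0.14]]' > mv.in && python3 shift.py mv.in
```

```text
ee_pos: [0.4346, -0.0395, 0.1131]
eef_rot: [3.141, -0.004, -3.128]
force: [-0.1, -0.1, 0.4]
ee_pos: [0.4363, -0.0401, 0.1158]
eef_rot: [-3.141, 0.001, -3.125]
force: [-0.7, -3.5, 5.7]
grip_width: 0.0097
grip_force: 25.0
time_s: 50.65
ee_pos: [0.4362, -0.0404, 0.1159]
eef_rot: [-3.141, 0.002, 2.312]
force: [-2.5, -5.3, 6.9]
grip_width: 0.0094
grip_force: 25.0
```

```bash
echo '[[0,0,0,0,0,0.14],[0,0,0,0,0,0.14],[0,0,0,0,0,0.14],[0,0,0,0,0,0.14],[0,0,0,0,0,0.14],[0,0,0,0,0,0],[0,0,0,0,0,0]]' > mv.in && python3 shift.py mv.in
echo '[[0,0,0,0,0,0],[0,0,0,0,0,0],[0,0,0,0,0,0],[0,0,-0.04,0,0,0],[-0.015,0,-0.045,0,0,0],[-0.03,0,-0.02,0,0,0],[0,0,0,0,0,0],[0,0,0,0,0,0]]' > mv.in && python3 shift.py mv.in 0.04
python3 - <<'E'
from h import *
p,r=tool(); c=ctrl.camera("wrist"); g=cv2.cvtColor(c["pixels"],cv2.COLOR_BGR2GRAY); print(r.as_euler("xyz").round(3))
n,l,st,ce=cv2.connectedComponentsWithStats((g<45).astype(np.uint8))
for w in ((.4355,-.0395,.12),(.5058,-.0376,.12),(.474,-.1105,.102)): print(proj(c,w).round(1))
for i in range(1,n):
    if 100<st[i][4]<2500 and 200<ce[i][0]<400 and ce[i][1]<250:
        print(ce[i].round(1),st[i].tolist(),cv2.minAreaRect(np.argwhere(l==i)[:,::-1].astype(np.float32)))
cv2.imwrite("pics/w13.png",cv2.resize(c["pixels"][60:260,200:400],None,fx=3,fy=3,interpolation=cv2.INTER_CUBIC))
E
```

```text
time_s: 51.35
ee_pos: [0.4359, -0.0405, 0.1158]
eef_rot: [3.141, 0.001, 1.617]
force: [-4.8, -7.0, 9.1]
grip_width: 0.0097
grip_force: 25.0
time_s: 52.15
ee_pos: [0.4379, -0.0847, 0.2198]
eef_rot: [-3.141, -0.0, 1.617]
force: [-0.7, 0.1, -1.2]
grip_width: 0.0401
grip_force: 0.0
[-3.141 -0.     1.617]
[275.1 157.3]
[352.9 159.1]
[309.9 228.1]
[210.  49.] [192, 0, 34, 71, 873] ((208.5, 35.0), (70.0, 33.0), 90.0)
[206.7 196.8] [191, 98, 34, 175, 1526] ((208.27708435058594, 184.79339599609375), (174.1661834716797, 31.679336547851562), 88.99491119384766)
[276.  157.4] [271, 136, 11, 44, 462] ((276.0, 157.5), (43.0, 10.0), 90.0)
[354.1 157.7] [346, 137, 17, 43, 623] ((354.06036376953125, 157.97415161132812), (15.150282859802246, 42.33857727050781), 3.3664603233337402)
[387.6 228.6] [337, 224, 110, 23, 191] ((390.2680358886719, 229.2856903076172), (13.652810096740723, 110.81965637207031), 79.6026611328125)
```

View pics/w13.png

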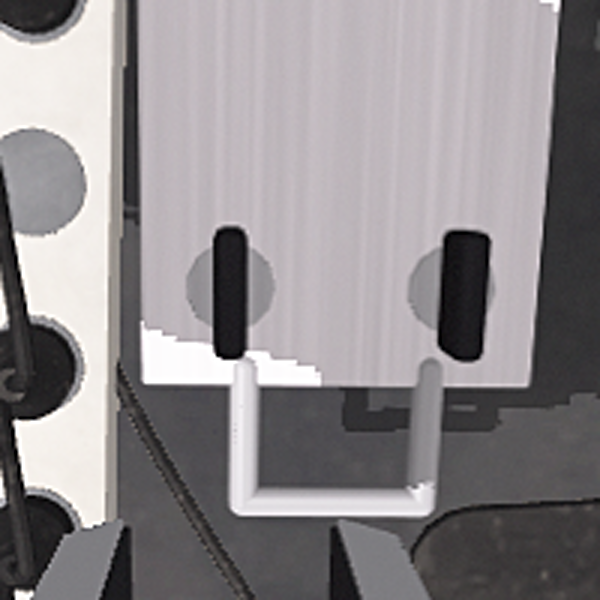

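The cover is shut: the bar sits at (312,227), where a shut cover puts it. Both wings, at crop (230,292) and (465,295), lie along y, which is locked. The gripper touches nothing, so I'm handing in.

```bash
python3 -c "
from station import ctrl
print(ctrl.hand_in())"
```

```text
the job is handed in; nothing more can be done
None
```

I handed the job in with both label rolls on spindles 1 and 2, the cover snapped shut and both fasteners locked. The final wrist picture shows the cover shut and the wings locked; the bystanders weren't re-checked by camera at the end, and the hand-in returned no verdict.

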